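# Put the screwdrivers and the marker away upright in the tool stand

## Task

Put the two screwdrivers and the marker away in the tool stand: each screwdriver upright, blade down, in the tube whose collar has its handle's colour, and the marker upright in the wide tube, either end down, each pushed or lowered right to the bottom. Leave the other things on the bench where they are.

Things in the scene. Friction and masses are not known exactly. Their poses are not given: they have to be found in the camera images.
- screwdriver_blue: Screwdriver with a blue handle, 203 mm long, 70 g, lying on the bench at the start, handle end broadly to the robot's left. Origin: near mid-length on its underside, 13 mm below its long axis. +y runs along it from blade to handle, +z is up while it lies as found; it is round, so it may roll. Handle 26 mm thick from y = +6 to +102 mm, blade 5.6 mm thick from y = +6 down to its tip at y = -97 mm.
- blue_tip (a point): Tip of the blue screwdriver's blade, on its long axis.
- screwdriver_black: Screwdriver with a black handle, 178 mm long, 70 g, lying on the bench at the start, handle end broadly to the robot's left. Origin: near mid-length on its underside, 13 mm below its long axis. +y runs along it from blade to handle, +z is up while it lies as found; it may roll. Handle 26 mm thick from y = -7 to +89 mm, blade 4 mm thick from y = -7 down to its tip at y = -84 mm.
- black_tip (a point): Tip of the black screwdriver's blade, on its long axis.
- marker: Marker pen, white with a blue cap, 135 mm long, 17 mm thick, 20 g, lying on the bench roughly crosswise in front of the robot. Origin: mid-length on its underside, 8 mm below its long axis; y runs along it, ends at y = -68 and +68 mm. Either end may go down.
- stand: Tool stand fixed to the bench: dark steel base plate 60 x 172 x 10 mm, origin at the centre of its underside. Three upright tubes stand on it in a row along its y, 56 mm apart; their order changes from run to run.
- tube_blue: Upright tube with a blue collar, for the blue screwdriver. Fixed. Outside 25 mm, bore 16 mm, depth 68 mm (floor 5 mm above its origin, mouth 73 mm above it). Origin: centre of its underside, on top of the 10 mm base plate; z up.
- tube_black: Upright tube with a black collar, for the black screwdriver. Fixed. Outside 25 mm, bore 16 mm, depth 68 mm (floor 5 mm above its origin, mouth 73 mm above it). Origin: centre of its underside, on top of the 10 mm base plate; z up.
- tube_wide: Upright wider tube with a white collar, for the marker. Fixed. Outside 34 mm, bore 26 mm, depth 68 mm (floor 5 mm above its origin, mouth 73 mm above it). Origin: centre of its underside, on top of the 10 mm base plate; z up.
- oil_bottle: Bystander: white oil bottle with red cap and label, standing, 58 mm thick, 157 mm tall. Origin under its centre.
- threadlock: Bystander: small red bottle with black nozzle, standing, 31 mm thick, 87 mm tall. Origin under its centre.
- coil_spring: Bystander: black coil spring, standing, 32 mm thick, 46 mm tall. Origin under its centre.
- tape: Bystander: roll of black tape lying flat, 62 mm across, 19 mm tall. Origin under its centre.
- mug: Bystander: dotted white mug, 92 mm across, 127 mm with its handle, 93 mm tall. Its handle points to -y; origin under the centre of the whole, the bowl's axis at y = +17 mm.
- spanner: Bystander: steel spanner lying flat, 32 x 218 x 8 mm, long along its y. Origin under its centre.

How it is judged:
At the end, for the whole second after the job is handed in: Each screwdriver stands in its colour's tube, handle up, within 0.3 rad of vertical, blade tip within 12 mm of the tube axis and 11 mm of its floor; the marker stands in the wide tube within 0.3 rad of vertical, its lower end within about 12 mm of the floor; all at rest and released (z of blue_tip in the frame of tube_blue between 0 and 0.016 m and horizontal distance between blue_tip and tube_blue below 0.012 m and angle between each of screwdriver_blue, screwdriver_black's own y axis and vertical below 0.3 rad and z of black_tip in the frame of tube_black between 0 and 0.016 m and horizontal distance between black_tip and tube_black below 0.012 m and z of marker in the frame of tube_wide between 0.05 and 0.085 m and horizontal distance between marker and tube_wide below 0.025 m and angle between the y axis of marker and the z axis of tube_wide, either way round below 0.3 rad and linear speed of each of screwdriver_blue, screwdriver_black, marker below 0.02 m/s); the robot touches nothing.
It fails at once if a bystander is shifted by more than 30 mm (distance of any of oil_bottle, threadlock, coil_spring, tape, mug, spanner from where it was at the start of the episode above 0.03 m).
It also fails if it takes over 72 s, if anything falls off the work surface, if the arm or the gripper's body presses on something with over 40 N, if the wrist force passes 120 N, or if a joint passes its speed limit or range.

## Robot

A 6-joint arm with a two-finger parallel gripper is mounted at the origin on a cart in front of the work surface, level with it; the furniture and walls round the work are solid. World frame = base frame: x ahead of the robot, y to its left, z up, the work surface at z = 0. Lengths are in m, angles in rad, forces in N, time in s.
With the tool pointing down it reaches from about 0.375 to 0.975 m from the base axis. Payload 3.8 kg.
Tool frame: the origin (TCP) lies midway between the tips of the shut fingers; the grasp point (between the pads) lies 19 mm behind it; z points along the fingers, y is the line along which they close (so a half turn about z gives the same grasp; the last joint's range is limited). The gripper opens to 85 mm and grips with 20 to 120 N. Pads are 22 mm wide; open, the fingers measure 114 mm over their backs; the gripper's body (76 mm by 85 mm) begins 54 mm behind the grasp point. The pads swing forward as they close: fully open they stand 13 mm farther back than shut.
Start: joints at [-1.246, 0.264, 1.604, -0, 1.274, -0.037], TCP at [0.239, -0.631, 0.199] pointing down, gripper open.
Joint ranges: [-2.63, 2.63], [-0.94, 2.18], [0.31, 2.57], [-1.31, 4.45], [0, 2.66], [-2.55, 2.55]. Speed limits (rad/s): [2.57, 2.57, 3.14, 3.14, 3.14, 3.14].

## Interface

Orientations are given as a rotation vector (axis times angle).
In Python, from workcell import read_state, vision, ticket gives the robot as it stands. The module is installed in compiled form; this text tells all that it offers.
- The arm moves only by the tool jog_arm, never from a script. Its arguments are lists of equal length, an entry for each row: "turn": the turn, a rotation vector about the tool's x, y, z in rad, a list of three; "delta_pos": the shift along the tool's x, y, z in m, a list of three; "gripper": the finger opening in m, from 0 to 0.0854. In form: {"turn": [[rx, ry, rz], ...], "delta_pos": [[dx, dy, dz], ...], "gripper": [gripper, ...]}. A call has 1 to 20 rows; each row shifts and turns the commanded pose from where the row before left it, along the tool's axes as they then stand; what a row does not reach is not made up. A row lasts 1/12 s, in which the tool goes at most 41.7 mm and 7.16 degrees, less where a joint would pass 70% of its speed; a pose out of reach is approached as far as the arm can. A call with a gripper value outside its range is refused whole. The fingers move at their own pace and stop on an object; "grip_force" is the grip in N (left out, the last holds). Time passes only in rows, so rows that do not move let the fingers close. It gives the time, the measured TCP pose, the force, the opening and the grip force at its end, in the units of the state.
- read_state(): the state, without advancing time (a new reading comes with each control period).
- vision.read_camera(name): name is "side" or "top" or "wrist"; returns the picture (384x512x3 uint8, red, green, blue); there is no depth.
- vision.calibration(name): a dict with "vfov" (degrees; the focal length in pixels is half the picture's height over the tangent of half this angle, whatever the lens; pixels are square), "cx", "cy" (the principal point, pixels), "R" (3x3) and "t" (3): a world point X has camera coordinates R X + t; the wrist camera has in their place "mount" (4x4, takes a point from camera to tool coordinates, whose origin is the TCP and whose axes are the flange's). Camera axes: x right, y down, z forward; pixel columns grow to the right and rows downward; lengths in m; the calibration is good to about 2 mm. A picture is of the moment at which its call begins: read the wrist's pose just before it. calibration takes no time and is no camera call.
- ticket.finish_job(): hands the job in; it is judged then, once.
The state is a dict: "time": time; "q": joint angles; "joint_vel": joint speeds; "joint_torque": joint torques, N m; "tool_pos": TCP position; "tcp_rot": TCP orientation; "wrist_force": force on the tool from outside, world axes, zero at the start; "torque": the same for the moment, N m; "width": opening from 0.0 (shut) to 1.0 (fully open); "grip_force": force on a finger pad.
Only numpy, scipy, OpenCV 4.12 (cv2) and the standard library are available. Lean on these libraries where they do the work, as an engineer would, in place of code of your own. Each camera call takes 0.05 s, during which the arm holds its last target. There are 200 camera calls.

## Working session

There is one attempt and no reset: what is moved stays moved. The work goes in short steps, Python scripts to look and compute and a tool call to move; the robot and the scene stay as the last step left them, time stands still between calls to the robot, and variables do not carry over. Pictures are saved under pics/ and viewed, at most 10 in all, crops included, and the job is handed in when it is done.

Besides the shell and the picture viewer there is one more tool, called after "Emit:" in YAML: its name, and indented under it one key for each argument. jog_arm: Moves the arm, as the interface text tells. Its arguments: {"type":"object","properties":{"turn":{"type":"array","items":{"type":"array","items":{"type":"number"}}},"delta_pos":{"type":"array","items":{"type":"array","items":{"type":"number"}}},"gripper":{"type":"array","items":{"type":"number"}},"grip_force":{"type":"number"}},"required":["turn","delta_pos","gripper"]}

```bash
mkdir -p pics; python3 - <<'E'
from workcell import read_state, vision
import cv2, numpy as np
print(read_state())
for n in ["side","top","wrist"]:
    print(n, vision.calibration(n))
for n in ["top","side"]:
    im=vision.read_camera(n); cv2.imwrite(f"pics/{n}0.png",im[:,:,::-1])
E
```

```text
{'time': 0.0, 'q': array([-1.24593805e+00,  2.64778686e-01,  1.60536213e+00, -1.06491482e-05,
        1.27368449e+00, -3.68824501e-02]), 'joint_vel': array([ 1.29170606e-03, -1.62924848e-03,  6.31288179e-04, -7.06408478e-05,
        1.25023570e-03,  1.21141031e-03]), 'joint_torque': array([-5.01892919e-04, -5.15113306e+01, -3.67313612e+01, -2.27574367e-05,
        1.28411743e-02,  1.00665852e-05]), 'tool_pos': array([ 0.23863699, -0.63056164,  0.1974513 ]), 'tcp_rot': array([-3.08817242e+00, -5.64735554e-01,  5.18688938e-04]), 'wrist_force': array([-0.41964292,  0.32135394, -0.21655895]), 'torque': array([-0.01066306, -0.08378789, -0.01341147]), 'grip_force': 0.0, 'width': 0.9996273461062023}
side {'vfov': 54.94194874170793, 'cx': 249.90039080690224, 'cy': 190.33973390413178, 'R': array([[ 0.96685248, -0.25500073, -0.01307333],
       [-0.17762077, -0.63491349, -0.75188811],
       [ 0.18343159,  0.72928698, -0.6591611 ]]), 't': array([-0.61972371,  0.05818501,  0.8643182 ])}
top {'vfov': 46.19111875362391, 'cx': 257.80764113324216, 'cy': 188.4979087412249, 'R': array([[ 0.01415833, -0.99988702, -0.00504919],
       [-0.98987976, -0.01330318, -0.1412837 ],
       [ 0.14120057,  0.00699843, -0.98995627]]), 't': array([-0.1207636 ,  0.58656631,  1.02559045])}
wrist {'vfov': 69.10527311109901, 'cx': 253.96121911401394, 'cy': 188.3112074889952, 'mount': array([[ 9.76573052e-05, -9.53492751e-01, -3.01415933e-01,
         7.69800680e-02],
       [ 9.99999993e-01,  1.13152184e-04, -3.39480485e-05,
         1.28445857e-03],
       [ 6.64750892e-05, -3.01415927e-01,  9.53492755e-01,
        -1.75514436e-01],
       [ 0.00000000e+00,  0.00000000e+00,  0.00000000e+00,
         1.00000000e+00]])}
```

View pics/top0.png

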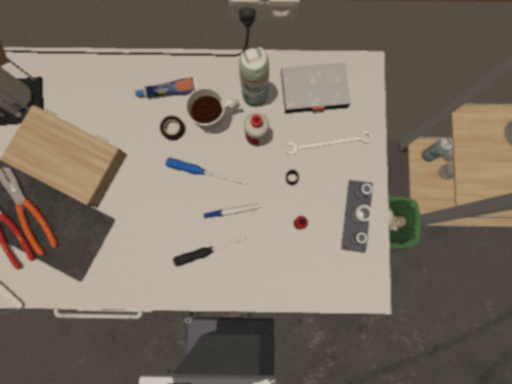

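View pics/side0.png

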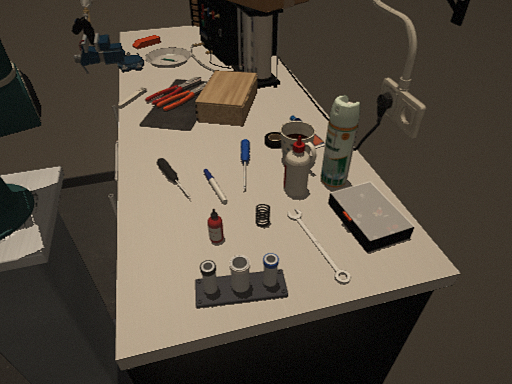

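The top view shows the blue screwdriver at (168,162)–(247,185), the marker at (205,214)–(259,206), the black one at (175,261)–(246,239), and the stand at about (357,215). In the side view, the tubes from left to right are black at (208,265), wide at (240,260) and blue at (271,255). I'll zoom in to get accurate endpoints.

```bash
cat > h.py <<'E'
import numpy as np, cv2
from workcell import read_state, vision
from scipy.spatial.transform import Rotation as Ro
def cam(n):
    c=vision.calibration(n); f=192/np.tan(np.radians(c['vfov']/2))
    if 'mount' in c:
        s=read_state(); T=np.eye(4); T[:3,:3]=Ro.from_rotvec(s['tcp_rot']).as_matrix(); T[:3,3]=s['tool_pos']
        M=np.linalg.inv(T@c['mount']); return f,c['cx'],c['cy'],M[:3,:3],M[:3,3]
    return f,c['cx'],c['cy'],np.array(c['R']),np.array(c['t'])
def ray(C,u,v,z):
    f,cx,cy,R,t=C; o=-R.T@t; d=R.T@np.array([(u-cx)/f,(v-cy)/f,1]); return o+d*(z-o[2])/d[2]
def proj(C,X):
    f,cx,cy,R,t=C; p=R@np.asarray(X)+t; return f*p[0]/p[2]+cx,f*p[1]/p[2]+cy
E
python3 - <<'E'
from h import *
t=cv2.imread("pics/top0.png"); s=cv2.imread("pics/side0.png")
a=cv2.resize(t[145:275,160:360],None,fx=4,fy=4,interpolation=cv2.INTER_CUBIC); a=a[:,:]
cv2.imwrite("pics/z1.png",a)
b=cv2.resize(t[170:260,330:390],None,fx=6,fy=6,interpolation=cv2.INTER_CUBIC)
c=cv2.resize(s[245:315,190:295],None,fx=4,fy=4,interpolation=cv2.INTER_CUBIC)
o=np.zeros((540,800,3),np.uint8); o[:540,:360]=b; o[:280,370:370+420]=c
cv2.imwrite("pics/z2.png",o)
E
```

```text
(no output)
```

View pics/z1.png

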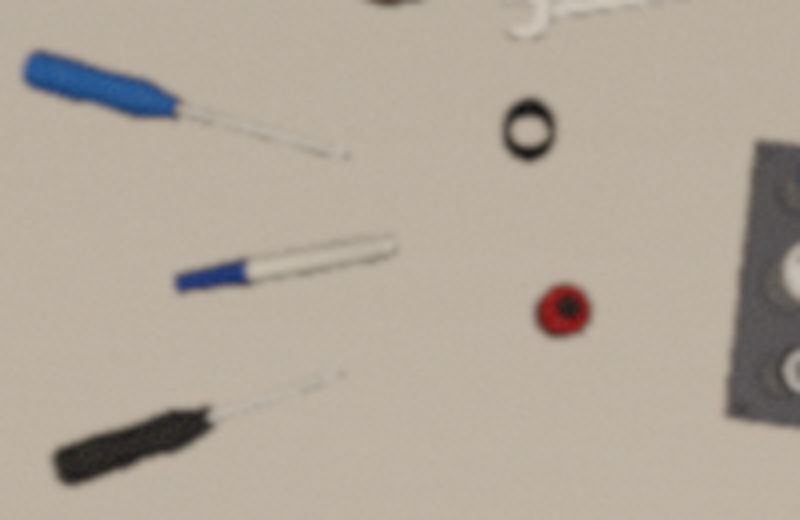

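View pics/z2.png

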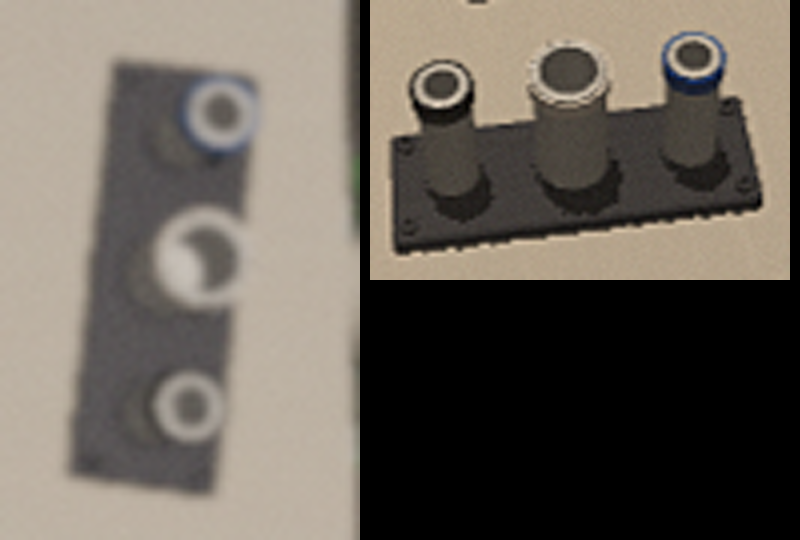

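Crop 1 shows the blue handle end at (27,68) and tip at (349,156), the marker at (178,283)–(397,245), and the black handle end at (62,468) and tip at (344,374). Crop 2 shows the collar centres from the top as blue (221,114), wide (202,259) and black (189,407); the side view agrees on the order.

```bash
python3 - <<'E'
from h import *
C=cam('top'); S=cam('side')
q=lambda x,y,k,a,b:(a+(x+.5)/k-.5,b+(y+.5)/k-.5)
np.set_printoptions(precision=4,suppress=True)
for n,a,b,z in [("blue",(27,68),(349,156),.013),("marker",(178,283),(397,245),.008),("black",(62,468),(344,374),.013)]:
    A=ray(C,*q(*a,4,160,145),z);B=ray(C,*q(*b,4,160,145),z); d=A-B
    print(n,A,B,np.linalg.norm(d),"yaw of B->A",np.arctan2(d[1],d[0]))
T=[]
for n,a,b in [("blue",(221,114),(323,57)),("wide",(202,259),(198,70)),("black",(189,407),(71,86))]:
    A=ray(C,*q(*a,6,330,170),.083);B=ray(S,*q(*b,4,190,245),.083);T.append(A);print(n,A,B)
print(np.linalg.norm(T[0]-T[1]),np.linalg.norm(T[1]-T[2]))
print(Ro.from_rotvec(read_state()['tcp_rot']).as_matrix())
print("spring,threadlock,oil",ray(C,*q(528,128,4,160,145),.046),ray(C,*q(567,307,4,160,145),.087),ray(C,256,123,.157))
E
```

```text
blue [0.6559 0.1131 0.013 ] [ 0.6039 -0.0856  0.013 ] 0.20543826103934074 yaw of B->A 1.3147633159950263
marker [0.5253 0.0168 0.008 ] [ 0.5503 -0.1156  0.008 ] 0.13478497901888653 yaw of B->A 1.7570178208501561
black [0.4138 0.0819 0.013 ] [ 0.4717 -0.085   0.013 ] 0.1766084607127172 yaw of B->A 1.9052405036219007
blue [ 0.5854 -0.3598  0.083 ] [ 0.5843 -0.3611  0.083 ]
wide [ 0.5302 -0.3516  0.083 ] [ 0.5293 -0.3534  0.083 ]
black [ 0.4747 -0.3457  0.083 ] [ 0.4739 -0.3472  0.083 ]
0.05580189411268461 0.055758503319034536
[[ 0.9353  0.354  -0.0007]
 [ 0.354  -0.9353  0.002 ]
 [ 0.0001 -0.0021 -1.    ]]
spring,threadlock,oil [ 0.617  -0.1923  0.046 ] [ 0.5085 -0.2117  0.087 ] [ 0.7142 -0.1076  0.157 ]
```

Emit:
jog_arm:
  turn:
    - [0,0,-0.1164]
    - [0,0,-0.1164]
    - [0,0,-0.1164]
    - [0,0,-0.1164]
    - [0,0,-0.1164]
    - [0,0,-0.1164]
    - [0,0,-0.1164]
    - [0,0,-0.1164]
    - [0,0,-0.1164]
    - [0,0,-0.1164]
    - [0,0,-0.1164]
    - [0,0,-0.1164]
  delta_pos:
    - [0,0,0]
    - [0,0,0]
    - [0,0,0]
    - [0,0,0]
    - [0,0,0]
    - [0,0,0]
    - [0,0,0]
    - [0,0,0]
    - [0,0,0]
    - [0,0,0]
    - [0,0,0]
    - [0,0,0]
  gripper: [0.05,0.05,0.05,0.05,0.05,0.05,0.05,0.05,0.05,0.05,0.05,0.05]
  grip_force: 50

```text
time: 1.1
tool_pos: [0.2388, -0.6308, 0.1979]
tcp_rot: [-1.996, -2.425, -0.001]
wrist_force: [0.2, -0.2, -0.5]
width: 0.58
grip_force: 0.0
```

Emit:
jog_arm:
  turn:
    - [0,0,0]
    - [0,0,0]
    - [0,0,0]
    - [0,0,0]
    - [0,0,0]
    - [0,0,0]
    - [0,0,0]
    - [0,0,0]
    - [0,0,0]
    - [0,0,0]
    - [0,0,0]
    - [0,0,0]
    - [0,0,0]
    - [0,0,0]
    - [0,0,0]
    - [0,0,0]
    - [0,0,0]
    - [0,0,0]
    - [0,0,0]
    - [0,0,0]
  delta_pos:
    - [0.031,0.0223,0]
    - [0.031,0.0223,0]
    - [0.031,0.0223,0]
    - [0.031,0.0223,0]
    - [0.031,0.0223,0]
    - [0.031,0.0223,0]
    - [0.031,0.0223,0]
    - [0.031,0.0223,0]
    - [0.031,0.0223,0]
    - [0.031,0.0223,0]
    - [0.031,0.0223,0]
    - [0.031,0.0223,0]
    - [0.031,0.0223,0]
    - [0.031,0.0223,0]
    - [0.031,0.0223,0]
    - [0.031,0.0223,0]
    - [0.031,0.0223,0]
    - [0.031,0.0223,0]
    - [0,0,0.04]
    - [0,0,0.04]
  gripper: [0.05,0.05,0.05,0.05,0.05,0.05,0.05,0.05,0.05,0.05,0.05,0.05,0.05,0.05,0.05,0.05,0.05,0.05,0.05,0.05]

```text
time: 2.77
tool_pos: [0.5331, -0.0059, 0.121]
tcp_rot: [1.994, 2.419, 0.008]
wrist_force: [-0.6, -0.2, -1.0]
width: 0.588
grip_force: 0.0
```

```bash
cat >> h.py <<'E'
np.set_printoptions(precision=4,suppress=True)
def pose(yaw,tilt=0):
    # tool down with tool x at yaw; then tilt about tool y
    R0=np.array([[np.cos(yaw),np.sin(yaw),0],[np.sin(yaw),-np.cos(yaw),0],[0,0,-1]])
    return R0@Ro.from_rotvec([0,tilt,0]).as_matrix()
def go(p,R):
    s=read_state(); R1=Ro.from_rotvec(s['tcp_rot']).as_matrix()
    print("q",s['q'],"pos",s['tool_pos'])
    print("turn",Ro.from_matrix(R1.T@R).as_rotvec(),"shift before turn",R1.T@(np.array(p)-s['tool_pos']),"after",R.T@(np.array(p)-s['tool_pos']))
E
python3 -c "
from h import *
vision.read_camera('wrist')
go([.530,-.008,.002],pose(1.757))"
```

```text
q [-0.0596  0.0616  2.0099 -0.      1.0811 -0.2503] pos [ 0.5239 -0.0063  0.1096]
turn [-0.0107 -0.0027  0.0045] shift before turn [-0.0031  0.0068  0.1076] after [-0.0028  0.0057  0.1076]
```

Emit:
jog_arm:
  turn:
    - [0,0,0]
    - [0,0,0]
    - [0,0,0]
  delta_pos:
    - [0,0,0.04]
    - [0,0,0]
    - [0,0,0]
  gripper: [0.05,0.05,0.05]

```text
time: 3.07
tool_pos: [0.5263, -0.0082, 0.0769]
tcp_rot: [-2.0, -2.416, 0.006]
wrist_force: [0.3, 0.4, 0.7]
width: 0.591
grip_force: 0.0
```

```bash
python3 -c "
from h import *
C=cam('wrist');im=vision.read_camera('wrist');cv2.imwrite('pics/w1.png',im[:,:,::-1])
for X in ([.5253,.0168,.008],[.5503,-.1156,.008]): print(proj(C,X))
print(read_state()['joint_vel'])
go([.530,-.008,.002],pose(1.757))"
```

```text
(np.float64(258.50281770377865), np.float64(160.4332871165169))
(np.float64(257.7395350108632), np.float64(288.42299364032687))
[-0.0021 -0.0307 -0.0462  0.0013 -0.0096  0.0013]
q [-0.063   0.0974  2.0336 -0.      1.0122 -0.2503] pos [ 0.5286 -0.0084  0.0792]
turn [-0.0015 -0.0004  0.0011] shift before turn [0.0001 0.0015 0.0772] after [0.0002 0.0014 0.0772]
```

View pics/w1.png

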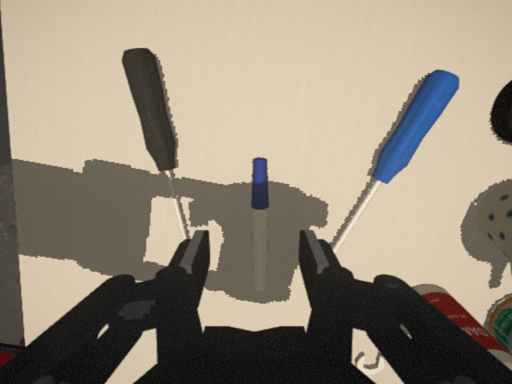

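The wrist view shows the marker at col 260, rows 157–290. That matches the prediction of 258, 160–288, so I'm descending.

Emit:
jog_arm:
  turn:
    - [0,0,0]
    - [0,0,0]
    - [0,0,0]
    - [0,0,0]
    - [0,0,0]
    - [0,0,0]
    - [0,0,0]
    - [0,0,0]
    - [0,0,0]
    - [0,0,0]
    - [0,0,0]
    - [0,0,0]
    - [0,0,0]
  delta_pos:
    - [0,0.0015,0.025]
    - [0,0,0.025]
    - [0,0,0.015]
    - [0,0,0.008]
    - [0,0,0.003]
    - [0,0,0]
    - [0,0,0]
    - [0,0,0]
    - [0,0,0]
    - [0,0,0]
    - [0,0,0]
    - [0,0,0]
    - [0,0,0]
  gripper: [0.05,0.05,0.05,0.05,0.05,0.05,0.0,0.0,0.0,0.0,0.0,0.0,0.0]

```text
time: 4.2
tool_pos: [0.5306, -0.0079, 0.0029]
tcp_rot: [2.003, 2.42, 0.0]
wrist_force: [0.1, -0.4, 0.0]
width: -0.0
grip_force: 0.0
```

Emit:
jog_arm:
  turn:
    - [0,0,0]
    - [0,0,0]
    - [0,0,0]
    - [0,0,0]
    - [0,0,0]
    - [0,0,0]
    - [0,0,0]
  delta_pos:
    - [0,0,-0.01]
    - [0,0,-0.03]
    - [0,0,-0.04]
    - [0,0,-0.04]
    - [0,0,-0.04]
    - [0,0,-0.03]
    - [0,0,-0.01]
  gripper: [0,0,0,0,0,0,0]

```text
time: 4.78
tool_pos: [0.5341, -0.0081, 0.2103]
tcp_rot: [1.998, 2.413, 0.01]
wrist_force: [1.3, 0.5, 1.1]
width: -0.0
grip_force: 0.0
```

```bash
python3 -c "
from h import *
C=cam('wrist');im=vision.read_camera('wrist')
t=vision.read_camera('top')
o=np.zeros((384,800,3),np.uint8);o[:,:512]=im;o[:264,512:]=cv2.resize(t[145:277,160:304],None,fx=2,fy=2)
cv2.imwrite('pics/w2.png',o[:,:,::-1])
for X in ([.5253,.0168,.008],[.5503,-.1156,.008]): print(proj(C,X))
"
```

```text
(np.float64(249.34638222423976), np.float64(138.57750774690862))
(np.float64(249.67549912100122), np.float64(229.5435821821263))
```

View pics/w2.png

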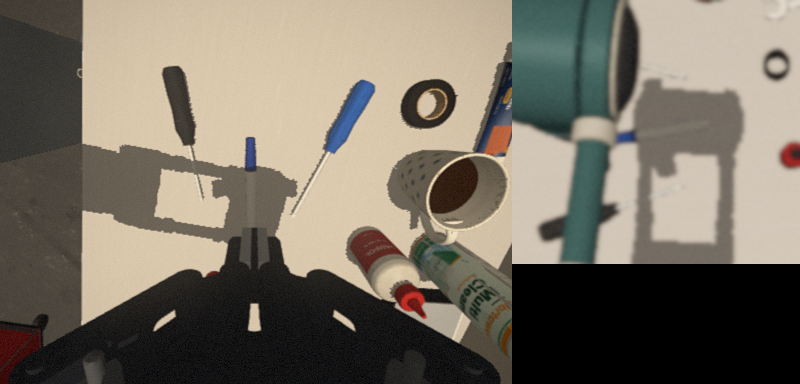

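The marker hasn't moved (col 250, from row 137). The shut fingertips show at row 228, lower than the TCP's 218, so they seem to end short of the nominal TCP. I'll go down again over the marker and feel for the bench in small steps.

```bash
python3 -c "
from h import *
go([.530,-.008,.002],pose(1.757))"
```

```text
q [-0.0618 -0.0161  1.9023 -0.      1.2486 -0.2496] pos [ 0.5327 -0.008   0.2066]
turn [0.0067 0.0017 0.0016] shift before turn [ 0.0009 -0.004   0.2046] after [ 0.0005 -0.0027  0.2046]
```

Emit:
jog_arm:
  turn:
    - [0,0,0]
    - [0,0,0]
    - [0,0,0]
    - [0,0,0]
    - [0,0,0]
    - [0,0,0]
    - [0,0,0]
    - [0,0,0]
    - [0,0,0]
  delta_pos:
    - [0,0,0.03]
    - [0,0,0.04]
    - [0,0,0.04]
    - [0,0,0.04]
    - [0,0,0.03]
    - [0,0,0.015]
    - [0,0,0.005]
    - [0,0,0]
    - [0,0,0]
  gripper: [0.05,0.05,0.05,0.05,0.05,0.05,0.05,0.05,0.05]

```text
time: 5.63
tool_pos: [0.5299, -0.0079, 0.0022]
tcp_rot: [-2.003, -2.419, 0.001]
wrist_force: [-1.5, -0.6, 0.3]
width: 0.586
grip_force: 0.0
```

Emit:
jog_arm:
  turn:
    - [0,0,0]
    - [0,0,0]
  delta_pos:
    - [0,0,0.004]
    - [0,0,0]
  gripper: [0.05,0.05]

```text
time: 5.8
tool_pos: [0.5317, -0.0079, -0.0002]
tcp_rot: [2.002, 2.419, 0.002]
wrist_force: [0.7, 0.7, 0.2]
width: 0.582
grip_force: 0.0
```

Emit:
jog_arm:
  turn:
    - [0,0,0]
    - [0,0,0]
    - [0,0,0]
  delta_pos:
    - [0,0,0.004]
    - [0,0,0.003]
    - [0,0,0]
  gripper: [0.05,0.05,0.05]

```text
time: 6.05
tool_pos: [0.5304, -0.0079, -0.0083]
tcp_rot: [2.003, 2.42, 0.0]
wrist_force: [-0.2, 1.2, 0.7]
width: 0.584
grip_force: 0.0
```

```bash
python3 -c "
from h import *
C=cam('wrist');im=vision.read_camera('wrist')
s=vision.read_camera('side')
o=np.zeros((384,800,3),np.uint8);o[:,:400]=im[:,60:460];o[:360,400:]=cv2.resize(s[120:240,150:283],None,fx=3,fy=3)
cv2.imwrite('pics/w3.png',o[:,:,::-1])
go([.530,-.008,.002],pose(1.757)); print(read_state()['wrist_force'])
"
```

```text
Traceback (most recent call last):
ValueError: could not broadcast input array from shape (360,399,3) into shape (360,400,3)
```

```bash
python3 -c "
from h import *
C=cam('wrist');im=vision.read_camera('wrist')
s=vision.read_camera('side')
o=np.zeros((384,800,3),np.uint8);o[:,:400]=im[:,60:460];o[:360,400:799]=cv2.resize(s[120:240,150:283],None,fx=3,fy=3)
cv2.imwrite('pics/w3.png',o[:,:,::-1])
go([.530,-.008,.002],pose(1.757)); print(read_state()['wrist_force'])
"
```

```text
q [-0.0618  0.2166  2.0868 -0.      0.838  -0.2496] pos [ 0.5306 -0.0079 -0.0081]
turn [0.0002 0.0001 0.0016] shift before turn [ 0.     -0.0006 -0.0101] after [ 0.     -0.0006 -0.0101]
[ 0.2651  0.2144 -0.1052]
```

View pics/w3.png

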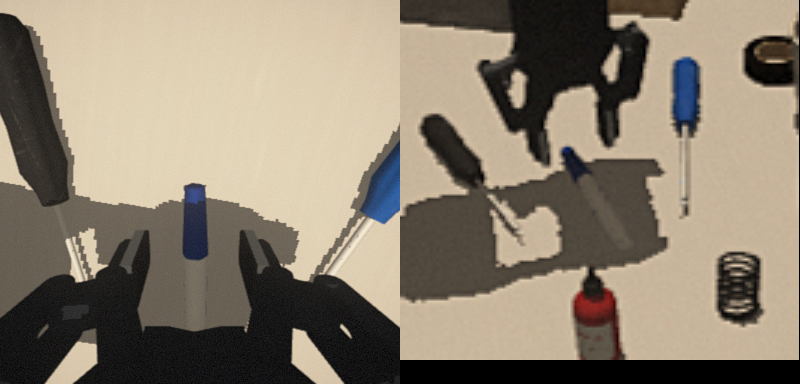

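Fingertips in the side view sit at px (198.3,174.3) and (220.7,168.3), clearly hovering above the marker. I'll triangulate them against the wrist view, at about (200,232) and (302,232).

```bash
python3 -c "
from h import *
W=cam('wrist');S=cam('side')
s=read_state();R=Ro.from_rotvec(s['tcp_rot']).as_matrix()
def tri(a,b):
    A=[];B=[]
    for C,p in ((W,a),(S,b)):
        o=ray(C,*p,0);c=-C[3].T@C[4];d=(o-c)/np.linalg.norm(o-c);P=np.eye(3)-np.outer(d,d);A.append(P);B.append(P@c)
    X=np.linalg.lstsq(np.vstack(A),np.hstack(B),rcond=None)[0];return X,proj(W,X),proj(S,X)
for a,b in (((198,232),(198.3,174.3)),((303,232),(220.7,168.3))):
    r=tri(a,b);print(r,R.T@(r[0]-s['tool_pos']))
for z in (-.008,.01,.02,.03,.04,.05): print(z,ray(S,209.5,171.3,z), proj(S,[.5304,-.0079,z]))
"
```

```text
(array([ 0.5009, -0.0107,  0.0219]), (np.float64(202.16159926917368), np.float64(233.04170342493177)), (np.float64(197.3254732108372), np.float64(174.34749392387647))) [ 0.0027 -0.0297 -0.03  ]
(array([ 0.5609, -0.0004,  0.0197]), (np.float64(306.95417937272373), np.float64(232.92007556518894)), (np.float64(219.86928192406722), np.float64(168.65106870035382))) [ 0.0017  0.0312 -0.0278]
-0.008 [ 0.537   0.0314 -0.008 ] (np.float64(209.63918249167403), np.float64(180.7364173094691))
0.01 [0.5345 0.0084 0.01  ] (np.float64(209.04440663626934), np.float64(175.35131996090976))
0.02 [ 0.5331 -0.0044  0.02  ] (np.float64(208.7075060757947), np.float64(172.301024125169))
0.03 [ 0.5317 -0.0171  0.03  ] (np.float64(208.3658607682722), np.float64(169.20776937555334))
0.04 [ 0.5303 -0.0299  0.04  ] (np.float64(208.01936976873466), np.float64(166.07064175688174))
0.05 [ 0.5289 -0.0427  0.05  ] (np.float64(207.66792924827737), np.float64(162.888701202817))
```

The tips are about 29 mm behind the reported TCP along tool z, at z≈0.02 rather than −0.008. I'll go lower in small steps with force checks.

Emit:
jog_arm:
  turn:
    - [0,0,0]
    - [0,0,0]
    - [0,0,0]
    - [0,0,0]
  delta_pos:
    - [0,0,0.005]
    - [0,0,0.005]
    - [0,0,0.002]
    - [0,0,0]
  gripper: [0.05,0.05,0.05,0.05]

```text
time: 6.58
tool_pos: [0.5295, -0.0078, -0.0213]
tcp_rot: [-2.002, -2.419, 0.002]
wrist_force: [-0.2, -0.0, 0.2]
width: 0.581
grip_force: 0.0
```

Emit:
jog_arm:
  turn:
    - [0,0,0]
    - [0,0,0]
    - [0,0,0]
    - [0,0,0]
    - [0,0,0]
    - [0,0,0]
    - [0,0,0]
  delta_pos:
    - [0,0,0]
    - [0,0,0]
    - [0,0,0]
    - [0,0,0]
    - [0,0,0]
    - [0,0,0]
    - [0,0,0]
  gripper: [0.0,0.0,0.0,0.0,0.0,0.0,0.0]

```text
time: 7.17
tool_pos: [0.533, -0.0077, -0.0172]
tcp_rot: [2.002, 2.418, 0.004]
wrist_force: [-4.0, 1.1, 14.9]
width: -0.0
grip_force: 7.6
```

Emit:
jog_arm:
  turn:
    - [0,0,0]
    - [0,0,0]
    - [0,0,0]
    - [0,0,0]
    - [0,0,0]
  delta_pos:
    - [0,0,-0.02]
    - [0,0,-0.03]
    - [0,0,-0.01]
    - [0,0,0]
    - [0,0,0]
  gripper: [0.0,0.0,0.0,0.0,0.0]

```text
time: 7.58
tool_pos: [0.5313, -0.008, 0.0403]
tcp_rot: [2.002, 2.419, 0.002]
wrist_force: [0.1, -0.7, -0.6]
width: 0.001
grip_force: 0.0
```

```bash
cat >> h.py <<'E'
def bluecap(im):
    h=cv2.cvtColor(im,cv2.COLOR_RGB2HSV); m=cv2.inRange(h,(105,110,40),(130,255,255))
    n,l,st,ce=cv2.connectedComponentsWithStats(m); return [(st[i].tolist(),ce[i].round(1).tolist()) for i in range(1,n) if st[i][4]>60]
E
python3 -c "
from h import *
C=cam('wrist');im=vision.read_camera('wrist');cv2.imwrite('pics/w4.png',im[:,:,::-1])
print(bluecap(im),proj(C,[.5253,.0168,.008]),proj(C,[.532,-.02,.008]))
print(read_state()['tool_pos'],read_state()['width'])
"
```

```text
[([385, 63, 104, 133, 4987], [437.2, 124.4]), ([245, 168, 16, 22, 277], [252.7, 178.7]), ([245, 211, 18, 14, 76], [253.0, 219.8])] (np.float64(252.031146620674), np.float64(169.19640771153192)) (np.float64(251.76683226912937), np.float64(214.42463366163554))
[ 0.5301 -0.0079  0.0391] 0.002131730763336502
```

View pics/w4.png

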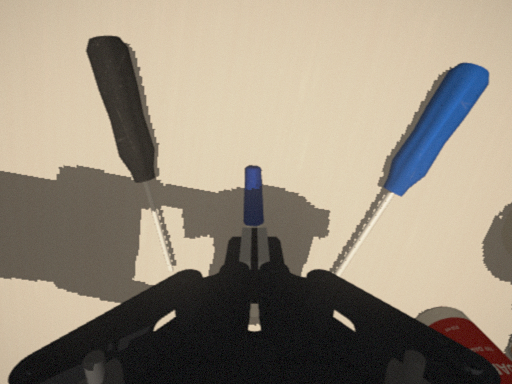

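The marker still lies in place, with its cap end at (253,167). The shut fingers stopped on top of it (17 mm) at TCP z≈−0.0175, so the true tips are about 35 mm behind the reported TCP. I'll regrasp with TCP z≈−0.031.

Emit:
jog_arm:
  turn:
    - [0,0,0]
    - [0,0,0]
    - [0,0,0]
    - [0,0,0]
    - [0,0,0]
    - [0,0,0]
    - [0,0,0]
  delta_pos:
    - [0,0,0]
    - [0,0,0]
    - [0,0,0.025]
    - [0,0,0.025]
    - [0,0,0.015]
    - [0,0,0.005]
    - [0,0,0]
  gripper: [0.05,0.05,0.05,0.05,0.05,0.05,0.05]

```text
time: 8.22
tool_pos: [0.5279, -0.0077, -0.0328]
tcp_rot: [-2.001, -2.416, 0.005]
wrist_force: [0.2, 0.0, 0.3]
width: 0.581
grip_force: 0.0
```

Emit:
jog_arm:
  turn:
    - [0,0,0]
    - [0,0,0]
    - [0,0,0]
    - [0,0,0]
    - [0,0,0]
  delta_pos:
    - [0,0,0]
    - [0,0,0]
    - [0,0,0]
    - [0,0,0]
    - [0,0,0]
  gripper: [0.0,0.0,0.0,0.0,0.0]

```text
time: 8.63
tool_pos: [0.5321, -0.008, -0.0287]
tcp_rot: [2.002, 2.418, 0.003]
wrist_force: [-0.5, 1.0, 4.5]
width: 0.145
grip_force: 49.1
```

Emit:
jog_arm:
  turn:
    - [0,0,0]
    - [0,0,0]
    - [0,0,0]
    - [0,0,0]
    - [0,0,0]
    - [0,0,0]
    - [0,0,0]
    - [0,0,0]
    - [0,0,0]
  delta_pos:
    - [0,0,-0.01]
    - [0,0,-0.02]
    - [0,0,-0.04]
    - [0,0,-0.04]
    - [0,0,-0.04]
    - [0,0,-0.04]
    - [0,0,-0.02]
    - [0,0,0]
    - [0,0,0]
  gripper: [0,0,0,0,0,0,0,0,0]

```text
time: 9.38
tool_pos: [0.5318, -0.0079, 0.1824]
tcp_rot: [2.001, 2.417, 0.004]
wrist_force: [-0.9, -0.1, -0.6]
width: 0.149
grip_force: 48.9
```

```bash
python3 -c "
from h import *
C=cam('wrist');im=vision.read_camera('wrist')
print(bluecap(im),proj(C,[.5253,.0168,.008]))
s=read_state();print(s['tool_pos'],s['width'],s['q'])
f,cx,cy,_,_=C
M=np.linalg.inv(np.array(vision.calibration('wrist')['mount']))
for dz in (-.03,-.04,-.05):
  p=(M@[.026,0,dz,1]);print(dz,f*p[0]/p[2]+cx,f*p[1]/p[2]+cy)
"
```

```text
[([334, 80, 53, 78, 1509], [360.3, 116.2]), ([496, 120, 16, 37, 135], [505.0, 139.1]), ([244, 197, 22, 16, 275], [254.1, 204.2]), ([242, 225, 25, 55, 943], [254.2, 255.2])] (np.float64(251.88356044110148), np.float64(142.21211324990782))
[ 0.5302 -0.0079  0.1802] 0.14706170904941981 [-0.0618  0.0021  1.9337 -0.      1.2052 -0.2496]
-0.03 253.69482827724173 194.87643838998025
-0.04 253.67067338135945 201.13227331241052
-0.05 253.64309751345274 208.27409989314626
```

The marker is gripped: the cap follows the hand. I'll lift a little and tilt it upright.

Emit:
jog_arm:
  turn:
    - [0,0,0]
    - [0,0,0]
    - [0,0.12,0]
    - [0,0.12,0]
    - [0,0.12,0]
    - [0,0.12,0]
    - [0,0.12,0]
    - [0,0.12,0]
    - [0,0.12,0]
  delta_pos:
    - [0,0,-0.035]
    - [0,0,-0.035]
    - [0,0,0]
    - [0,0,0]
    - [0,0,0]
    - [0,0,0]
    - [0,0,0]
    - [0,0,0]
    - [0,0,0]
  gripper: [0,0,0,0,0,0,0,0,0]

```text
time: 10.18
tool_pos: [0.53, -0.0083, 0.2488]
tcp_rot: [-1.532, -1.847, -0.69]
wrist_force: [-1.1, 0.9, -0.5]
width: 0.145
grip_force: 48.9
```

```bash
python3 -c "
from h import *
go([.530,-.008,.25],pose(1.757,1.5708))"
```

```text
q [-0.4974  0.275   1.7389  0.6269  1.7156 -0.7838] pos [ 0.53   -0.0083  0.2488]
turn [-0.0005  0.7237 -0.0009] shift before turn [ 0.0011  0.     -0.0006] after [0.0012 0.     0.0003]
```

Emit:
jog_arm:
  turn:
    - [0,0.1206,0]
    - [0,0.1206,0]
    - [0,0.1206,0]
    - [0,0.1206,0]
    - [0,0.1206,0]
    - [0,0.1206,0]
    - [-0.12,0,0]
    - [-0.12,0,0]
    - [-0.12,0,0]
    - [-0.12,0,0]
    - [-0.12,0,0]
    - [0,0,0]
  delta_pos:
    - [0,0,0]
    - [0,0,0]
    - [0,0,0]
    - [0,0,0]
    - [0,0,0]
    - [0,0,0]
    - [0,0,0]
    - [0,0,0]
    - [0,0,0]
    - [0,0,0]
    - [0,0,0]
    - [0,0,0]
  gripper: [0,0,0,0,0,0,0,0,0,0,0,0]

```text
time: 11.18
tool_pos: [0.5248, -0.0038, 0.2466]
tcp_rot: [-1.513, -0.974, -1.5]
wrist_force: [-1.2, 2.0, -1.2]
width: 0.15
grip_force: 48.9
```

```bash
python3 -c "
from h import *
psi=1.157; d=np.array([np.cos(psi),np.sin(psi),0])
G=np.array([.5300,-.352,.24]); 
go(G+.04*d,pose(psi,1.5708))"
```

```text
q [-0.8071  0.4059  2.1574  1.2377  1.7791 -1.0174] pos [ 0.5248 -0.0038  0.2466]
turn [ 0.0025  0.0017 -0.0106] shift before turn [-0.0056  0.1456 -0.2764] after [-0.0066  0.1448 -0.2767]
```

Emit:
jog_arm:
  turn:
    - [0,0,0]
    - [0,0,0]
    - [0,0,0]
    - [0,0,0]
    - [0,0,0]
    - [0,0,0]
    - [0,0,0]
    - [0,0,0]
    - [0,0,0]
    - [0,0,0]
    - [0,0,0]
    - [0,0,0]
  delta_pos:
    - [0,0.0161,-0.0307]
    - [0,0.0161,-0.0307]
    - [0,0.0161,-0.0307]
    - [0,0.0161,-0.0307]
    - [0,0.0161,-0.0307]
    - [0,0.0161,-0.0307]
    - [0,0.0161,-0.0307]
    - [0,0.0161,-0.0307]
    - [0,0.0161,-0.0307]
    - [0,0,0]
    - [0,0,0]
    - [0,0,0]
  gripper: [0,0,0,0,0,0,0,0,0,0,0,0]

```text
time: 12.18
tool_pos: [0.5524, -0.3184, 0.2504]
tcp_rot: [-1.509, -0.989, -1.503]
wrist_force: [1.2, 0.2, -0.1]
width: 0.151
grip_force: 49.0
```

```bash
python3 -c "
from h import *
psi=1.157; d=np.array([np.cos(psi),np.sin(psi),0])
G=np.array([.5300,-.352,.24]); 
go(G+.04*d,pose(psi,1.5708))
t=vision.read_camera('top');s=vision.read_camera('side');cv2.imwrite('pics/t5.png',t[:,:,::-1]);cv2.imwrite('pics/s5.png',s[:,:,::-1])
print(bluecap(t),bluecap(s))
T=cam('top');S=cam('side')
for z in (.24,.27): print(proj(T,[.53,-.352,z]),proj(S,[.53,-.352,z]))
o=np.zeros((480,800,3),np.uint8)
o[:480,:400]=cv2.resize(s[190:310,190:290],None,fx=4,fy=4);o[:480,400:]=cv2.resize(t[150:270,310:410],None,fx=4,fy=4)
cv2.imwrite('pics/v5.png',o[:,:,::-1])"
```

```text
q [-1.0621  0.7554  1.5308  1.1041  2.0424 -0.8322] pos [ 0.5524 -0.3184  0.2504]
turn [-0.0025  0.0045  0.0012] shift before turn [-0.0104 -0.007   0.0003] after [-0.0104 -0.007   0.0003]
[([167, 159, 37, 15, 274], [184.1, 166.2])] [([241, 139, 9, 25, 158], [244.9, 150.3])]
(np.float64(382.08571618412185), np.float64(205.61229371067452)) (np.float64(235.93691700410517), np.float64(195.12437735806415))
(np.float64(386.4468632167162), np.float64(203.92685903349835)) (np.float64(235.13791274974412), np.float64(179.49345801396944))
```

View pics/v5.png

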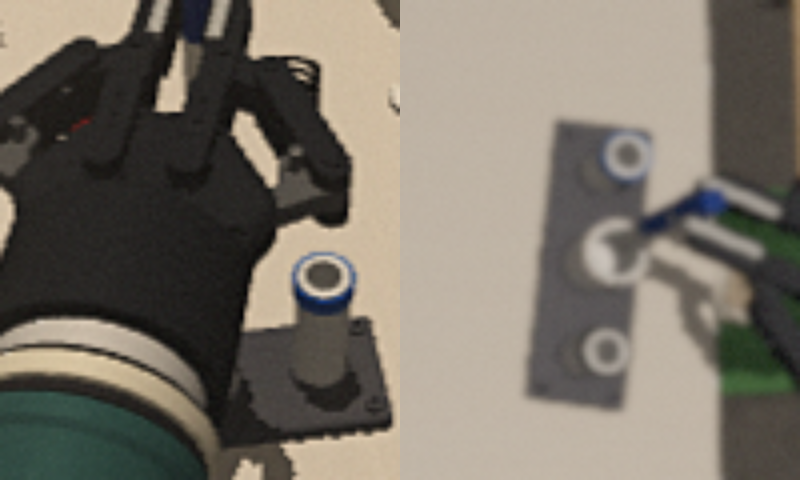

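Left (side): the gripper hides most of the marker. Right (top): the cap end is at px (388,199.5) and the lower end near (368.8,211), close to the wide tube.

```bash
python3 -c "
from h import *
T=cam('top'); t=cv2.imread('pics/t5.png')[:,:,::-1].copy()
h=cv2.cvtColor(t[190:220,350:400],cv2.COLOR_RGB2HSV); m=cv2.inRange(h,(103,80,30),(130,255,255));ys,xs=np.nonzero(m)
print(list(zip(xs+350,ys+190)))
print(ray(T,388,199.5,.276),ray(T,368.8,211,.141))
s=read_state();R=Ro.from_rotvec(s['tcp_rot']).as_matrix();G=s['tool_pos']+R@[0,0,-.04];x=R[:,0]
print('expect',G+.026*x,G-.109*x)
for k in (.026,.0,-.03,-.109): print(k,proj(T,G+k*x))"
```

```text
[(np.int64(385), np.int64(198)), (np.int64(386), np.int64(198)), (np.int64(387), np.int64(198)), (np.int64(388), np.int64(198)), (np.int64(389), np.int64(198)), (np.int64(383), np.int64(199)), (np.int64(384), np.int64(199)), (np.int64(385), np.int64(199)), (np.int64(386), np.int64(199)), (np.int64(387), np.int64(199)), (np.int64(388), np.int64(199)), (np.int64(389), np.int64(199)), (np.int64(390), np.int64(199)), (np.int64(381), np.int64(200)), (np.int64(382), np.int64(200)), (np.int64(383), np.int64(200)), (np.int64(384), np.int64(200)), (np.int64(385), np.int64(200)), (np.int64(386), np.int64(200)), (np.int64(387), np.int64(200)), (np.int64(388), np.int64(200)), (np.int64(389), np.int64(200)), (np.int64(390), np.int64(200)), (np.int64(391), np.int64(200)), (np.int64(380), np.int64(201)), (np.int64(381), np.int64(201)), (np.int64(382), np.int64(201)), (np.int64(383), np.int64(201)), (np.int64(384), np.int64(201)), (np.int64(385), np.int64(201)), (np.int64(386), np.int64(201)), (np.int64(387), np.int64(201)), (np.int64(388), np.int64(201)), (np.int64(389), np.int64(201)), (np.int64(3
[... 833 characters left out ...]
4), np.int64(205)), (np.int64(375), np.int64(205)), (np.int64(376), np.int64(205)), (np.int64(371), np.int64(206)), (np.int64(372), np.int64(206)), (np.int64(373), np.int64(206)), (np.int64(374), np.int64(206)), (np.int64(375), np.int64(206)), (np.int64(371), np.int64(207)), (np.int64(372), np.int64(207))]
[ 0.5375 -0.3534  0.276 ] [ 0.5288 -0.3502  0.141 ]
expect [ 0.5365 -0.3541  0.2774] [ 0.5365 -0.3547  0.1424]
0.026 (np.float64(388.6109991213792), np.float64(199.98100712397843))
0.0 (np.float64(384.78595259025406), np.float64(201.58393307192534))
-0.03 (np.float64(380.65053644417173), np.float64(203.31692266882948))
-0.109 (np.float64(370.98718295443194), np.float64(207.36645250509292))
```

Emit:
jog_arm:
  turn:
    - [-0.0025,0.0045,0.001]
    - [0,0,0]
    - [0,0,0]
    - [0,0,0]
    - [0,0,0]
  delta_pos:
    - [-0.015,-0.007,0]
    - [-0.02,0,0]
    - [-0.01,0,0]
    - [0,0,0]
    - [0,0,0]
  gripper: [0,0,0,0,0]

```text
time: 12.7
tool_pos: [0.5463, -0.3154, 0.2069]
tcp_rot: [-1.506, -0.985, -1.508]
wrist_force: [1.0, -0.0, 0.1]
width: 0.147
grip_force: 49.0
```

```bash
python3 -c "
from h import *
psi=1.157; d=np.array([np.cos(psi),np.sin(psi),0])
G=np.array([.5300,-.352,.15]); 
go(G+.04*d,pose(psi,1.5708))"
```

```text
q [-1.0679  0.8066  1.5445  1.0764  2.0183 -0.8964] pos [ 0.5463 -0.3154  0.2069]
turn [-0.0001 -0.0004  0.0015] shift before turn [-0.0569 -0.0003 -0.0001] after [-0.0569 -0.0002 -0.    ]
```

Aligned. Lowering with force checks.

Emit:
jog_arm:
  turn:
    - [0,0,0]
    - [0,0,0]
    - [0,0,0]
    - [0,0,0]
  delta_pos:
    - [-0.01,0,0]
    - [-0.01,0,0]
    - [-0.01,0,0]
    - [0,0,0]
  gripper: [0,0,0,0]

```text
time: 13.03
tool_pos: [0.546, -0.3159, 0.1745]
tcp_rot: [-1.508, -0.984, -1.507]
wrist_force: [0.2, -0.1, -1.8]
width: 0.148
grip_force: 49.0
```

Emit:
jog_arm:
  turn:
    - [0,0,0]
    - [0,0,0]
    - [0,0,0]
    - [0,0,0]
  delta_pos:
    - [-0.01,0,0]
    - [-0.01,0,0]
    - [-0.006,0,0]
    - [0,0,0]
  gripper: [0,0,0,0]

```text
time: 13.37
tool_pos: [0.546, -0.316, 0.1489]
tcp_rot: [-1.508, -0.984, -1.508]
wrist_force: [-0.7, 0.3, -0.2]
width: 0.15
grip_force: 49.0
```

Emit:
jog_arm:
  turn:
    - [0,0,0]
    - [0,0,0]
    - [0,0,0]
    - [0,0,0]
    - [0,0,0]
    - [0,0,0]
    - [0,0,0]
    - [0,0,0]
    - [0,0,0]
    - [0,0,0]
    - [0,0,0]
  delta_pos:
    - [0,0,0]
    - [0,0,0]
    - [0,0,0]
    - [0,0,0]
    - [0,0,0]
    - [0,0,-0.02]
    - [0,0,-0.03]
    - [0,0,-0.03]
    - [0,0,-0.02]
    - [0,0,0]
    - [0,0,0]
  gripper: [0.04,0.04,0.04,0.04,0.04,0.04,0.04,0.04,0.04,0.04,0.04]

```text
time: 14.28
tool_pos: [0.5057, -0.4094, 0.1512]
tcp_rot: [-1.51, -0.987, -1.51]
wrist_force: [0.5, -0.1, -0.3]
width: 0.468
grip_force: 0.0
```

```bash
python3 -c "
from h import *
t=vision.read_camera('top');s=vision.read_camera('side');cv2.imwrite('pics/t6.png',t[:,:,::-1]);cv2.imwrite('pics/s6.png',s[:,:,::-1])
S=cam('side');T=cam('top')
print('top',proj(T,[.53,-.352,.15]),'side',proj(S,[.53,-.352,.15]))
def f(im,r):
    h=cv2.cvtColor(im,cv2.COLOR_RGB2HSV)[r[0]:r[1],r[2]:r[3]];m=cv2.inRange(h,(103,90,30),(130,255,255));n,l,st,ce=cv2.connectedComponentsWithStats(m)
    print([(st[i].tolist(),(ce[i]+[r[2],r[0]]).round(1).tolist()) for i in range(1,n) if st[i][4]>4])
f(t,(180,240,340,400));f(s,(190,290,200,290))
go([.5,.0,.2],pose(1.905))
# black / blue projected from side check
"
```

```text
top (np.float64(370.6392350551962), np.float64(210.03596851047993)) side (np.float64(238.02103112602674), np.float64(235.8958996194738))
[([23, 29, 9, 6, 40], [366.8, 211.5])]
[([35, 44, 6, 8, 31], [237.3, 236.8]), ([35, 53, 3, 6, 8], [235.4, 246.0]), ([64, 71, 14, 8, 52], [270.3, 265.1])]
q [-1.1634  0.9708  1.3558  1.0024  2.0882 -0.9133] pos [ 0.5063 -0.4075  0.1511]
turn [ 0.587  -1.4883 -0.5837] shift before turn [ 0.0498 -0.1698  0.3704] after [ 0.387   0.1277 -0.0489]
```

The marker's cap top sits where expected for a seated marker: side (237,234), predicted 236. Next is the black screwdriver: lift, reorient and travel.

Emit:
jog_arm:
  turn:
    - [0,0,0]
    - [0,0,0]
    - [0,0,0]
    - [0.0419,-0.1063,-0.0417]
    - [0.0419,-0.1063,-0.0417]
    - [0.0419,-0.1063,-0.0417]
    - [0.0419,-0.1063,-0.0417]
    - [0.0419,-0.1063,-0.0417]
    - [0.0419,-0.1063,-0.0417]
    - [0.0419,-0.1063,-0.0417]
    - [0.0419,-0.1063,-0.0417]
    - [0.0419,-0.1063,-0.0417]
    - [0.0419,-0.1063,-0.0417]
    - [0.0419,-0.1063,-0.0417]
    - [0.0419,-0.1063,-0.0417]
    - [0.0419,-0.1063,-0.0417]
    - [0.0419,-0.1063,-0.0417]
    - [0,0,0]
  delta_pos:
    - [0.035,0,0]
    - [0.035,0,0]
    - [0.03,0,0]
    - [0,0,0]
    - [0,0,0]
    - [0,0,0]
    - [0,0,0]
    - [0,0,0]
    - [0,0,0]
    - [0,0,0]
    - [0,0,0]
    - [0,0,0]
    - [0,0,0]
    - [0,0,0]
    - [0,0,0]
    - [0,0,0]
    - [0,0,0]
    - [0,0,0]
  gripper: [0.05,0.05,0.05,0.05,0.05,0.05,0.05,0.05,0.05,0.05,0.05,0.05,0.05,0.05,0.05,0.05,0.05,0.05]

```text
time: 15.88
tool_pos: [0.5068, -0.4019, 0.2523]
tcp_rot: [1.809, 2.565, -0.002]
wrist_force: [0.4, 1.3, -0.1]
width: 0.585
grip_force: 0.0
```

```bash
python3 -c "
from h import *
go([.4274,.0425,.1],pose(1.905))"
```

```text
q [-0.7083  0.1817  1.6055 -0.0011  1.3515 -1.0501] pos [ 0.5068 -0.4019  0.2523]
turn [0.0006 0.003  0.0078] shift before turn [0.4457 0.0742 0.1509] after [0.4458 0.0708 0.1523]
```

Emit:
jog_arm:
  turn:
    - [0,0,0.0078]
    - [0,0,0]
    - [0,0,0]
    - [0,0,0]
    - [0,0,0]
    - [0,0,0]
    - [0,0,0]
    - [0,0,0]
    - [0,0,0]
    - [0,0,0]
    - [0,0,0]
    - [0,0,0]
    - [0,0,0]
    - [0,0,0]
    - [0,0,0]
  delta_pos:
    - [0.0372,0.0059,0.0127]
    - [0.0372,0.0059,0.0127]
    - [0.0372,0.0059,0.0127]
    - [0.0372,0.0059,0.0127]
    - [0.0372,0.0059,0.0127]
    - [0.0372,0.0059,0.0127]
    - [0.0372,0.0059,0.0127]
    - [0.0372,0.0059,0.0127]
    - [0.0372,0.0059,0.0127]
    - [0.0372,0.0059,0.0127]
    - [0.0372,0.0059,0.0127]
    - [0.0372,0.0059,0.0127]
    - [0,0,0]
    - [0,0,0]
    - [0,0,0]
  gripper: [0.05,0.05,0.05,0.05,0.05,0.05,0.05,0.05,0.05,0.05,0.05,0.05,0.05,0.05,0.05]

```text
time: 17.13
tool_pos: [0.4295, 0.0378, 0.0984]
tcp_rot: [-1.83, -2.553, 0.001]
wrist_force: [0.1, -0.4, -0.4]
width: 0.587
grip_force: 0.0
```

```bash
python3 -c "
from h import *
go([.4274,.0425,-.032],pose(1.905))
C=cam('wrist');im=vision.read_camera('wrist');cv2.imwrite('pics/w7.png',im[:,:,::-1])
p=[proj(C,X) for X in ([.4138,.0819,.013],[.4717,-.085,.013])];print(p)
g=im.max(2)
r=int(p[0][1])+12
for rr in (r,r+15,r+30): print(rr,[int(v) for v in g[rr,190:320:3]])
"
```

```text
q [ 0.0302 -0.1186  2.2075 -0.0002  1.0532 -0.2971] pos [0.4295 0.0378 0.0984]
turn [-0.0005  0.     -0.0069] shift before turn [ 0.0051 -0.0004  0.1304] after [ 0.0051 -0.0004  0.1304]
[(np.float64(253.35126793510443), np.float64(133.14853023410308)), (np.float64(254.48508481185277), np.float64(293.7571712441629))]
145 [220, 222, 221, 222, 224, 221, 224, 223, 220, 223, 223, 222, 220, 222, 222, 223, 220, 221, 54, 68, 71, 73, 67, 69, 65, 61, 61, 224, 222, 221, 223, 223, 222, 220, 222, 222, 222, 221, 222, 221, 221, 224, 220, 221]
160 [219, 220, 222, 221, 221, 222, 223, 222, 222, 222, 221, 222, 221, 220, 221, 221, 221, 224, 53, 64, 63, 67, 70, 65, 65, 58, 68, 223, 220, 219, 221, 221, 222, 219, 222, 221, 221, 219, 221, 221, 221, 221, 223, 221]
175 [112, 116, 123, 116, 174, 218, 222, 220, 220, 222, 221, 221, 222, 221, 221, 220, 222, 223, 111, 54, 60, 60, 64, 62, 66, 54, 140, 220, 218, 219, 218, 223, 223, 222, 222, 221, 221, 222, 221, 220, 222, 220, 222, 223]
```

Emit:
jog_arm:
  turn:
    - [0,0,-0.007]
    - [0,0,0]
    - [0,0,0]
    - [0,0,0]
    - [0,0,0]
    - [0,0,0]
    - [0,0,0]
    - [0,0,0]
    - [0,0,0]
    - [0,0,0]
    - [0,0,0]
    - [0,0,0]
    - [0,0,0]
  delta_pos:
    - [0.005,0.002,0.03]
    - [0,0,0.035]
    - [0,0,0.03]
    - [0,0,0.02]
    - [0,0,0.01]
    - [0,0,0.004]
    - [0,0,0]
    - [0,0,0]
    - [0,0,0]
    - [0,0,0]
    - [0,0,0]
    - [0,0,0]
    - [0,0,0]
  gripper: [0.05,0.05,0.05,0.05,0.05,0.05,0.05,0.05,0.0,0.0,0.0,0.0,0.0]
  grip_force: 80

```text
time: 18.27
tool_pos: [0.432, 0.0429, -0.0287]
tcp_rot: [1.82, 2.556, 0.003]
wrist_force: [-0.7, -1.0, 5.0]
width: 0.265
grip_force: 78.5
```

Emit:
jog_arm:
  turn:
    - [0,0,0]
    - [0,0,0]
    - [0,0,0]
    - [0,0,0]
    - [0,0,0]
    - [0,0,0]
    - [0,0,0]
    - [0,0,0]
    - [0,0,0]
    - [0,0,0]
  delta_pos:
    - [0,0,-0.01]
    - [0,0,-0.03]
    - [0,0,-0.04]
    - [0,0,-0.04]
    - [0,0,-0.04]
    - [0,0,-0.04]
    - [0,0,-0.04]
    - [0,0,-0.04]
    - [0,0,0]
    - [0,0,0]
  gripper: [0,0,0,0,0,0,0,0,0,0]

```text
time: 19.1
tool_pos: [0.4321, 0.0433, 0.2541]
tcp_rot: [1.818, 2.553, 0.008]
wrist_force: [-0.3, -0.3, -1.5]
width: 0.266
grip_force: 78.9
```

Emit:
jog_arm:
  turn:
    - [0,0,0]
    - [0,0,0]
    - [0,0,0]
    - [0,0,0]
    - [0,0,0]
    - [0,0,0]
    - [0,0,0]
    - [0,0.1208,0]
    - [0,0.1208,0]
    - [0,0.1208,0]
    - [0,0.1208,0]
    - [0,0.1208,0]
    - [0,0.1208,0]
    - [0,0.1208,0]
    - [0,0.1208,0]
    - [0,0.1208,0]
    - [0,0.1208,0]
    - [0,0.1208,0]
    - [0,0.1208,0]
    - [0,0.1208,0]
  delta_pos:
    - [-0.036,-0.002,0]
    - [-0.036,-0.002,0]
    - [-0.036,-0.002,0]
    - [-0.036,-0.002,0]
    - [-0.036,-0.002,0]
    - [-0.036,-0.002,0]
    - [-0.036,-0.002,0]
    - [0,0,0]
    - [0,0,0]
    - [0,0,0]
    - [0,0,0]
    - [0,0,0]
    - [0,0,0]
    - [0,0,0]
    - [0,0,0]
    - [0,0,0]
    - [0,0,0]
    - [0,0,0]
    - [0,0,0]
    - [0,0,0]
  gripper: [0,0,0,0,0,0,0,0,0,0,0,0,0,0,0,0,0,0,0,0]

```text
time: 20.77
tool_pos: [0.4988, -0.2001, 0.2484]
tcp_rot: [-0.958, -1.342, -0.963]
wrist_force: [-0.3, -0.1, -0.8]
width: 0.268
grip_force: 79.0
```

```bash
python3 -c "
from h import *
psi=1.157; d=np.array([np.cos(psi),np.sin(psi),0])
go(np.array([.4743,-.3465,.26])+.0425*d,pose(psi,1.5708)); print(read_state()['width'])"
```

```text
q [-0.7618  0.8535  1.3642  0.7137  2.3642 -1.0204] pos [ 0.4988 -0.2001  0.2484]
turn [-0.7458 -0.0059 -0.0031] shift before turn [ 0.0122 -0.042  -0.0991] after [ 0.0116  0.0364 -0.1014]
0.26755866809417406
```

Emit:
jog_arm:
  turn:
    - [-0.1243,0,0]
    - [-0.1243,0,0]
    - [-0.1243,0,0]
    - [-0.1243,0,0]
    - [-0.1243,0,0]
    - [-0.1243,0,0]
    - [0,-0.006,-0.003]
    - [0,0,0]
    - [0,0,0]
    - [0,0,0]
    - [0,0,0]
    - [0,0,0]
    - [0,0,0]
  delta_pos:
    - [0,0,0]
    - [0,0,0]
    - [0,0,0]
    - [0,0,0]
    - [0,0,0]
    - [0,0,0]
    - [0.003,0.0091,-0.0253]
    - [0.003,0.0091,-0.0253]
    - [0.003,0.0091,-0.0253]
    - [0.003,0.0091,-0.0253]
    - [0,0,0]
    - [0,0,0]
    - [0,0,0]
  gripper: [0,0,0,0,0,0,0,0,0,0,0,0,0]

```text
time: 21.85
tool_pos: [0.4916, -0.3061, 0.2612]
tcp_rot: [-1.51, -0.989, -1.504]
wrist_force: [0.1, 0.9, -0.0]
width: 0.273
grip_force: 79.0
```

```bash
python3 -c "
from h import *
psi=1.157; d=np.array([np.cos(psi),np.sin(psi),0])
go(np.array([.4743,-.3465,.26])+.0425*d,pose(psi,1.5708))
s=read_state();R=Ro.from_rotvec(s['tcp_rot']).as_matrix();G=s['tool_pos']+R@[0,0,-.0425];x=R[:,0];tip=G-.1344*x
T=cam('top');S=cam('side')
t=vision.read_camera('top');sd=vision.read_camera('side');cv2.imwrite('pics/t8.png',t[:,:,::-1]);cv2.imwrite('pics/s8.png',sd[:,:,::-1])
for k in (.04,-.045,-.1344): print(k,proj(T,G+k*x),proj(S,G+k*x))
print('tip',tip)
t0=cv2.imread('pics/t6.png')[:,:,::-1]; 
df=cv2.absdiff(t,t0).max(2)[195:260,335:400]
print('\n'.join(''.join('#' if v>60 else '+' if v>25 else '.' for v in r) for r in df))
"
```

```text
q [-1.1265  0.6817  1.6375  1.0346  2.0672 -0.8908] pos [ 0.4916 -0.3061  0.2612]
turn [-0.0011  0.0051  0.0015] shift before turn [-0.0012  0.0004 -0.0015] after [-0.0012  0.0004 -0.0015]
0.04 (np.float64(388.11990716552214), np.float64(233.31996322174632)) (np.float64(193.22909244145524), np.float64(165.44704438433791))
-0.045 (np.float64(376.0551813614962), np.float64(235.21979992820093)) (np.float64(199.6714265634822), np.float64(210.50709799367078))
-0.1344 (np.float64(365.63709061757595), np.float64(236.86034042020862)) (np.float64(205.1894324822634), np.float64(249.10206028641642))
tip [ 0.4744 -0.3457  0.127 ]
.................................................................
.................................................................
.................................................................
.................................................................
.................................................................
.................................................................
.................................................................
............
[... 3115 characters left out ...]
.............++###############.++##+....
.......................................+###############+..+......
........................................+##############+........+
........................................+######+#######+...++..+.
........................................+#####++++#####+++..++.++
........................................+####++...+++++++++++++++
........................................+#####+...........+++++++
.......................................++#####+...........++.++++
........................................+######+..........++..+..
........................................+######++.........+++....
.........................................++#####++........++.+...
```

Emit:
jog_arm:
  turn:
    - [0,0.005,0.001]
    - [0,0,0]
    - [0,0,0]
    - [0,0,0]
    - [0,0,0]
  delta_pos:
    - [-0.015,0,-0.001]
    - [-0.015,0,0]
    - [-0.008,0,0]
    - [0,0,0]
    - [0,0,0]
  gripper: [0,0,0,0,0]

```text
time: 22.37
tool_pos: [0.4914, -0.3074, 0.2231]
tcp_rot: [-1.505, -0.985, -1.507]
wrist_force: [-0.8, -1.3, 0.3]
width: 0.268
grip_force: 79.0
```

```bash
python3 -c "
from h import *
s=read_state();R=Ro.from_rotvec(s['tcp_rot']).as_matrix();G=s['tool_pos']+R@[0,0,-.0425];x=R[:,0];tip=G-.1344*x
T=cam('top');S=cam('side')
t=vision.read_camera('top');sd=vision.read_camera('side')
print('tip',tip,proj(T,tip),proj(S,tip),'mouth',proj(T,[.4743,-.3465,.083]),proj(S,[.4743,-.3465,.083]))
o=np.zeros((600,800,3),np.uint8)
o[:600,:400]=cv2.resize(sd[195:295,170:270],(400,600)[:1]*2,interpolation=cv2.INTER_CUBIC)[:600] if 0 else 0
a=cv2.resize(sd[210:285,180:230],(400,600),interpolation=cv2.INTER_CUBIC);b=cv2.resize(t[200:275,345:395],(400,600),interpolation=cv2.INTER_CUBIC)
o[:,:400]=a;o[:,400:]=b;cv2.imwrite('pics/v9.png',o[:,:,::-1])"
```

```text
tip [ 0.4745 -0.3463  0.0886] (np.float64(361.8893581320006), np.float64(237.42471512699245)) (np.float64(207.34672899854112), np.float64(263.6300762715846)) mouth (np.float64(361.4331261050762), np.float64(237.60944085783836)) (np.float64(207.53405064601858), np.float64(265.7727545322002))
```

View pics/v9.png

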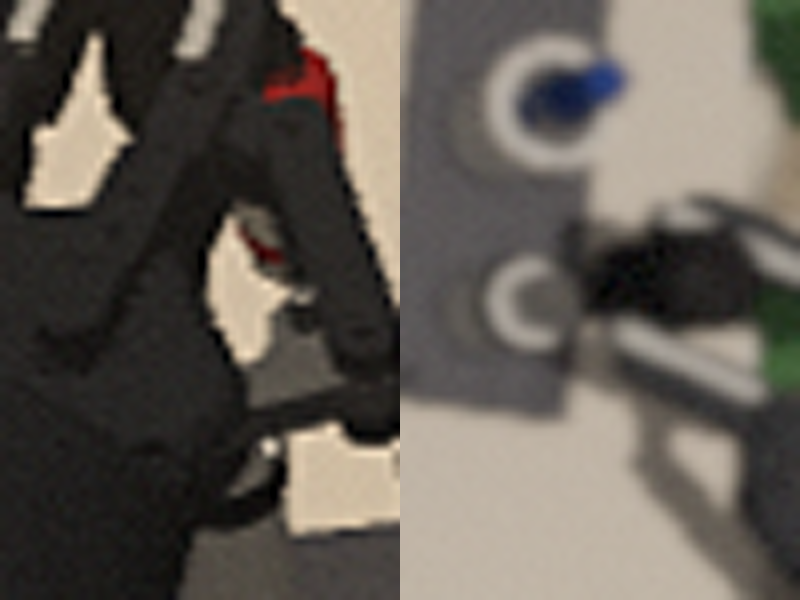

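The top view (right) shows the marker seated in the wide tube. The black handle points at the black tube's mouth, near (540,300). I'll insert in steps.

Emit:
jog_arm:
  turn:
    - [0,0,0]
    - [0,0,0]
    - [0,0,0]
    - [0,0,0]
  delta_pos:
    - [-0.008,0,0]
    - [-0.008,0,0]
    - [-0.008,0,0]
    - [0,0,0]
  gripper: [0,0,0,0]

```text
time: 22.8
tool_pos: [0.4913, -0.3075, 0.1982]
tcp_rot: [-1.507, -0.985, -1.506]
wrist_force: [-0.9, 0.1, -0.4]
width: 0.264
grip_force: 79.0
```

Emit:
jog_arm:
  turn:
    - [0,0,0]
    - [0,0,0]
    - [0,0,0]
    - [0,0,0]
    - [0,0,0]
  delta_pos:
    - [-0.01,0,0]
    - [-0.01,0,0]
    - [-0.01,0,0]
    - [-0.005,0,0]
    - [0,0,0]
  gripper: [0,0,0,0,0]

```text
time: 23.22
tool_pos: [0.4914, -0.3076, 0.1634]
tcp_rot: [-1.506, -0.985, -1.507]
wrist_force: [-0.2, 0.9, -0.1]
width: 0.269
grip_force: 79.0
```

Emit:
jog_arm:
  turn:
    - [0,0,0]
    - [0,0,0]
    - [0,0,0]
    - [0,0,0]
  delta_pos:
    - [-0.005,0,0]
    - [-0.004,0,0]
    - [0,0,0]
    - [0,0,0]
  gripper: [0,0,0,0]

```text
time: 23.55
tool_pos: [0.4917, -0.3082, 0.1562]
tcp_rot: [-1.507, -0.988, -1.508]
wrist_force: [0.2, -0.3, -0.4]
width: 0.269
grip_force: 79.0
```

Emit:
jog_arm:
  turn:
    - [0,0,0]
    - [0,0,0]
    - [0,0,0]
    - [0,0,0]
    - [0,0,0]
    - [0,0,0]
    - [0,0,0]
    - [0,0,0]
    - [0,0,0]
    - [0,0,0]
    - [0,0,0]
  delta_pos:
    - [-0.002,0,0]
    - [0,0,0]
    - [0,0,0]
    - [0,0,0]
    - [0,0,0]
    - [0,0,0]
    - [0,0,-0.02]
    - [0,0,-0.03]
    - [0,0,-0.03]
    - [0,0,-0.02]
    - [0,0,0]
  gripper: [0,0,0.042,0.042,0.042,0.042,0.042,0.042,0.042,0.042,0.042]

```text
time: 24.47
tool_pos: [0.4503, -0.4035, 0.1546]
tcp_rot: [-1.51, -0.989, -1.51]
wrist_force: [-0.6, 0.2, 1.3]
width: 0.492
grip_force: 0.0
```

Emit:
jog_arm:
  turn:
    - [0,0,0]
    - [0,0,0]
    - [0,0,0]
    - [0,0,0]
  delta_pos:
    - [0.035,0,0]
    - [0.035,0,0]
    - [0.03,0,0]
    - [0,0,0]
  gripper: [0.05,0.05,0.05,0.05]

```text
time: 24.8
tool_pos: [0.452, -0.4006, 0.261]
tcp_rot: [-1.508, -0.999, -1.511]
wrist_force: [1.1, -0.8, 0.2]
width: 0.584
grip_force: 0.0
```

```bash
python3 -c "
from h import *
T=cam('top');S=cam('side')
t=vision.read_camera('top');sd=vision.read_camera('side');cv2.imwrite('pics/t10.png',t[:,:,::-1]);cv2.imwrite('pics/s10.png',sd[:,:,::-1])
B=[.4743,-.3465]
print('handle top',proj(T,B+[.193]),proj(S,B+[.193]),'base',proj(T,B+[.092]),proj(S,B+[.092]))
g=t.max(2)[215:250,355:395];print('\n'.join(''.join('#' if v<60 else '.' for v in r) for r in g));print()
g=sd.max(2)[205:275,185:225];print('\n'.join(''.join('#' if v<60 else '.' for v in r) for r in g))
go([.5,-.4,.25],pose(1.3148))
"
```

```text
handle top (np.float64(373.70601495735553), np.float64(235.77513831021494)) (np.float64(201.2286264269004), np.float64(221.89266188000727)) base (np.float64(362.3367771175955), np.float64(237.47438142933888)) (np.float64(207.0719880381111), np.float64(262.5572135405857))
........................................
........................................
........................................
........................................
........................................
........................................
........................................
........................................
........................................
........................................
........................................
........................................
........................................
........................................
........................................
........................................
........................................
.....................................##.
.....................................#..
...........##.......................#.##
........
[... 2963 characters left out ...]
#########.............
...#######################..............
...#######################..............
..#########################.............
.##########################.............
################.#########....#.........
#########################....##.........
#########################...###.........
##########################..###.........
##############################..........
##############################..........
##############################..........
#############################...........
q [-1.2209  0.79    1.4552  0.9883  2.1679 -0.8658] pos [ 0.4517 -0.3994  0.2559]
turn [ 0.1269 -1.5627 -0.1186] shift before turn [-0.0061  0.0444  0.0188] after [0.0117 0.0468 0.0059]
```

Black handle now stands in its tube, leaning slightly within the bore clearance (top blob cols 362–384, rows 234–244). Next, the blue one.

Emit:
jog_arm:
  turn:
    - [0.0098,-0.1202,-0.0091]
    - [0.0098,-0.1202,-0.0091]
    - [0.0098,-0.1202,-0.0091]
    - [0.0098,-0.1202,-0.0091]
    - [0.0098,-0.1202,-0.0091]
    - [0.0098,-0.1202,-0.0091]
    - [0.0098,-0.1202,-0.0091]
    - [0.0098,-0.1202,-0.0091]
    - [0.0098,-0.1202,-0.0091]
    - [0.0098,-0.1202,-0.0091]
    - [0.0098,-0.1202,-0.0091]
    - [0.0098,-0.1202,-0.0091]
    - [0.0098,-0.1202,-0.0091]
    - [0,0,0]
  delta_pos:
    - [0.02,0,0]
    - [0,0,0]
    - [0,0,0]
    - [0,0,0]
    - [0,0,0]
    - [0,0,0]
    - [0,0,0]
    - [0,0,0]
    - [0,0,0]
    - [0,0,0]
    - [0,0,0]
    - [0,0,0]
    - [0,0,0]
    - [0,0,0]
  gripper: [0.05,0.05,0.05,0.05,0.05,0.05,0.05,0.05,0.05,0.05,0.05,0.05,0.05,0.05]

```text
time: 26.07
tool_pos: [0.453, -0.3951, 0.2743]
tcp_rot: [-2.478, -1.926, 0.002]
wrist_force: [0.1, 0.6, 0.2]
width: 0.587
grip_force: 0.0
```

```bash
python3 -c "
from h import *
go([.6419,.0595,.1],pose(1.3148))"
```

```text
q [-0.7583  0.0893  1.6696 -0.0006  1.3856 -0.5089] pos [ 0.453  -0.3951  0.2743]
turn [-0.0028 -0.0008  0.0067] shift before turn [0.487  0.0714 0.1745] after [0.4876 0.0677 0.1743]
```

Emit:
jog_arm:
  turn:
    - [0,0,0.006]
    - [0,0,0]
    - [0,0,0]
    - [0,0,0]
    - [0,0,0]
    - [0,0,0]
    - [0,0,0]
    - [0,0,0]
    - [0,0,0]
    - [0,0,0]
    - [0,0,0]
    - [0,0,0]
    - [0,0,0]
    - [0,0,0]
    - [0,0,0]
    - [0,0,0]
    - [0,0,0]
  delta_pos:
    - [0.0348,0.0048,0]
    - [0.0348,0.0048,0]
    - [0.0348,0.0048,0]
    - [0.0348,0.0048,0]
    - [0.0348,0.0048,0]
    - [0.0348,0.0048,0.0194]
    - [0.0348,0.0048,0.0194]
    - [0.0348,0.0048,0.0194]
    - [0.0348,0.0048,0.0194]
    - [0.0348,0.0048,0.0194]
    - [0.0348,0.0048,0.0194]
    - [0.0348,0.0048,0.0194]
    - [0.0348,0.0048,0.0194]
    - [0.0348,0.0048,0.0194]
    - [0,0,0]
    - [0,0,0]
    - [0,0,0]
  gripper: [0.05,0.05,0.05,0.05,0.05,0.05,0.05,0.05,0.05,0.05,0.05,0.05,0.05,0.05,0.05,0.05,0.05]

```text
time: 27.48
tool_pos: [0.6409, 0.0538, 0.0994]
tcp_rot: [-2.487, -1.909, 0.003]
wrist_force: [0.2, -0.1, 0.3]
width: 0.583
grip_force: 0.0
```

```bash
python3 -c "
from h import *
go([.6419,.0595,-.032],pose(1.3148))
C=cam('wrist');im=vision.read_camera('wrist');cv2.imwrite('pics/w11.png',im[:,:,::-1])
p=[proj(C,X) for X in ([.6559,.1131,.013],[.6039,-.0856,.013])];print(p)
print(bluecap(im))
m=cv2.inRange(cv2.cvtColor(im,cv2.COLOR_RGB2HSV),(95,110,40),(130,255,255))
for rr in (140,155,170,185): x=np.nonzero(m[rr,200:320])[0]+200; print(rr,x.min() if len(x) else 0,x.max() if len(x) else 0)
"
```

```text
q [0.0427 0.2843 1.7684 0.0046 1.0943 0.3023] pos [0.6409 0.0538 0.0994]
turn [-0.0064 -0.0023 -0.0058] shift before turn [0.0054 0.0003 0.1314] after [ 0.0057 -0.0005  0.1314]
[(np.float64(252.91824982568818), np.float64(117.49650033221029)), (np.float64(254.15756314551547), np.float64(304.28997543917194))]
[([445, 0, 33, 44, 630], [459.3, 13.4]), ([448, 49, 14, 49, 194], [454.0, 71.5]), ([243, 117, 26, 99, 2083], [255.3, 161.0])]
140 243 267
155 244 267
170 245 266
185 244 266
```

Emit:
jog_arm:
  turn:
    - [-0.006,-0.002,-0.006]
    - [0,0,0]
    - [0,0,0]
    - [0,0,0]
    - [0,0,0]
    - [0,0,0]
    - [0,0,0]
    - [0,0,0]
    - [0,0,0]
    - [0,0,0]
    - [0,0,0]
    - [0,0,0]
    - [0,0,0]
  delta_pos:
    - [0.0055,0.0015,0.03]
    - [0,0,0.035]
    - [0,0,0.03]
    - [0,0,0.02]
    - [0,0,0.01]
    - [0,0,0.005]
    - [0,0,0]
    - [0,0,0]
    - [0,0,0]
    - [0,0,0]
    - [0,0,0]
    - [0,0,0]
    - [0,0,0]
  gripper: [0.05,0.05,0.05,0.05,0.05,0.05,0.05,0.05,0.0,0.0,0.0,0.0,0.0]
  grip_force: 80

```text
time: 28.62
tool_pos: [0.647, 0.0594, -0.0264]
tcp_rot: [2.484, 1.917, 0.009]
wrist_force: [-0.5, -0.2, 7.1]
width: 0.265
grip_force: 78.6
```

Emit:
jog_arm:
  turn:
    - [0,0,0]
    - [0,0,0]
    - [0,0,0]
    - [0,0,0]
    - [0,0,0]
    - [0,0,0]
    - [0,0,0]
    - [0,0,0]
    - [0,0,0]
    - [0,0,0]
    - [0,0,0]
  delta_pos:
    - [0,0,-0.01]
    - [0,0,-0.03]
    - [0,0,-0.04]
    - [0,0,-0.04]
    - [0,0,-0.04]
    - [0,0,-0.04]
    - [0,0,-0.04]
    - [0,0,-0.04]
    - [0,0,-0.03]
    - [0,0,0]
    - [0,0,0]
  gripper: [0,0,0,0,0,0,0,0,0,0,0]

```text
time: 29.53
tool_pos: [0.6456, 0.0596, 0.2856]
tcp_rot: [2.482, 1.916, 0.014]
wrist_force: [0.4, -0.1, -1.4]
width: 0.268
grip_force: 78.9
```

```bash
python3 -c "
from h import *
go([.53,-.15,.28],pose(1.3148));print(read_state()['width'])"
```

```text
q [0.0534 0.1668 1.5627 0.0003 1.4015 0.3094] pos [0.6456 0.0596 0.2856]
turn [ 0.01   -0.0035 -0.    ] shift before turn [-0.2321 -0.0588  0.0042] after [-0.232  -0.0588  0.0056]
0.267584466145902
```

Emit:
jog_arm:
  turn:
    - [0.01,0,0]
    - [0,0,0]
    - [0,0,0]
    - [0,0,0]
    - [0,0,0]
    - [0,0,0]
    - [0,0.1208,0]
    - [0,0.1208,0]
    - [0,0.1208,0]
    - [0,0.1208,0]
    - [0,0.1208,0]
    - [0,0.1208,0]
    - [0,0.1208,0]
    - [0,0.1208,0]
    - [0,0.1208,0]
    - [0,0.1208,0]
    - [0,0.1208,0]
    - [0,0.1208,0]
    - [0,0.1208,0]
    - [0,0,0]
  delta_pos:
    - [-0.0387,-0.0098,0]
    - [-0.0387,-0.0098,0]
    - [-0.0387,-0.0098,0]
    - [-0.0387,-0.0098,0]
    - [-0.0387,-0.0098,0]
    - [-0.0387,-0.0098,0]
    - [0,0,0]
    - [0,0,0]
    - [0,0,0]
    - [0,0,0]
    - [0,0,0]
    - [0,0,0]
    - [0,0,0]
    - [0,0,0]
    - [0,0,0]
    - [0,0,0]
    - [0,0,0]
    - [0,0,0]
    - [0,0,0]
    - [0,0,0]
  gripper: [0,0,0,0,0,0,0,0,0,0,0,0,0,0,0,0,0,0,0,0]

```text
time: 31.2
tool_pos: [0.5264, -0.1486, 0.2731]
tcp_rot: [-1.394, -1.048, -1.386]
wrist_force: [-1.0, 1.1, -2.4]
width: 0.263
grip_force: 79.0
```

```bash
python3 -c "
from h import *
psi=1.157; d=np.array([np.cos(psi),np.sin(psi),0])
go(np.array([.585,-.3603,.285])+.0425*d,pose(psi,1.5708)); print(read_state()['width'])"
```

```text
q [-0.914   0.5826  1.7982  1.0705  2.0151 -0.897 ] pos [ 0.5264 -0.1486  0.2731]
turn [-0.1561 -0.0108 -0.0249] shift before turn [ 0.0166  0.1169 -0.1476] after [ 0.0119  0.1388 -0.1277]
0.2633427424664864
```

Emit:
jog_arm:
  turn:
    - [-0.078,-0.0054,-0.0125]
    - [-0.078,-0.0054,-0.0125]
    - [0,0,0]
    - [0,0,0]
    - [0,0,0]
    - [0,0,0]
    - [0,0,0]
    - [0,0,0]
    - [0,0,0]
    - [0,0,0]
    - [0,0,0]
  delta_pos:
    - [0.006,0,0]
    - [0.006,0,0]
    - [0,0.0231,-0.0213]
    - [0,0.0231,-0.0213]
    - [0,0.0231,-0.0213]
    - [0,0.0231,-0.0213]
    - [0,0.0231,-0.0213]
    - [0,0.0231,-0.0213]
    - [0,0,0]
    - [0,0,0]
    - [0,0,0]
  gripper: [0,0,0,0,0,0,0,0,0,0,0]

```text
time: 32.12
tool_pos: [0.6039, -0.3221, 0.2972]
tcp_rot: [-1.51, -1.008, -1.512]
wrist_force: [-0.2, 0.3, -0.0]
width: 0.263
grip_force: 79.0
```

```bash
cat > b.py <<'E'
from h import *
psi=1.157; d=np.array([np.cos(psi),np.sin(psi),0])
go(np.array([.585,-.3603,.285])+.0425*d,pose(psi,1.5708))
s=read_state();R=Ro.from_rotvec(s['tcp_rot']).as_matrix();G=s['tool_pos']+R@[0,0,-.0425];x=R[:,0]
T=cam('top')
t=vision.read_camera('top')
print('tip',G-.1505*x,'end',G+.05*x)
for k in (.05,0,-.0475,-.1505): print(k,proj(T,G+k*x))
print('mouth',proj(T,[.585,-.3603,.083]))
m=cv2.inRange(cv2.cvtColor(t,cv2.COLOR_RGB2HSV),(100,100,40),(130,255,255))[170:220,360:420]
print('\n'.join(''.join('#' if v else '.' for v in r) for r in m))
E
python3 b.py
```

```text
q [-1.0087  0.7431  1.4422  1.1881  2.0412 -0.729 ] pos [ 0.6039 -0.3221  0.2972]
turn [-0.0024  0.0106  0.0184] shift before turn [-0.0121 -0.0022  0.0001] after [-0.0122 -0.002  -0.    ]
tip [ 0.5888 -0.3637  0.1472] end [ 0.5863 -0.3602  0.3476]
0.05 (np.float64(403.19469009996067), np.float64(165.9806445717742))
0 (np.float64(394.9306642305979), np.float64(170.93489488334046))
-0.0475 (np.float64(387.96391460020345), np.float64(175.1114333008862))
-0.1505 (np.float64(375.20380475641673), np.float64(182.7610678940647))
mouth (np.float64(366.61966269959004), np.float64(188.74127739663524))
...........................######################...........
...........................#####################............
..........................###################...............
..........................#################.................
..........................##.....########...................
..........................#........###......................
............................................................
............................................................
.............
[... 1848 characters left out ...]
.............................
........####................................................
....########................................................
...#########................................................
...#######..................................................
....####....................................................
.....##.....................................................
............................................................
............................................................
............................................................
............................................................
............................................................
```

Emit:
jog_arm:
  turn:
    - [-0.002,0.0106,0.018]
    - [0,0,0]
    - [0,0,0]
    - [0,0,0]
    - [0,0,0]
    - [0,0,0]
  delta_pos:
    - [-0.015,-0.002,0]
    - [-0.02,0,0]
    - [-0.015,0,0]
    - [-0.006,0,0]
    - [0,0,0]
    - [0,0,0]
  gripper: [0,0,0,0,0,0]

```text
time: 32.67
tool_pos: [0.6025, -0.322, 0.2406]
tcp_rot: [-1.505, -0.982, -1.509]
wrist_force: [0.2, 0.4, -0.9]
width: 0.268
grip_force: 79.0
```

```bash
python3 b.py | head -32
```

```text
q [-1.0107  0.8148  1.451   1.1629  2.0193 -0.7879] pos [ 0.6025 -0.322   0.2406]
turn [ 0.0002 -0.0032 -0.0005] shift before turn [ 0.0444 -0.0006  0.0005] after [ 0.0444 -0.0006  0.0004]
tip [ 0.5855 -0.3604  0.0899] end [ 0.5853 -0.361   0.2904]
0.05 (np.float64(393.76202301052024), np.float64(172.49476780148072))
0 (np.float64(386.0565256054739), np.float64(177.05008731983168))
-0.0475 (np.float64(379.5088361566359), np.float64(180.9209364004971))
-0.1505 (np.float64(367.39159167390676), np.float64(188.08438314498085))
mouth (np.float64(366.61966269959004), np.float64(188.74127739663524))
..........................##############....................
.........................###############....................
........................###############.....................
......................#################.....................
.....................##################.....................
...................####################.....................
...................####################.....................
..................####################......................
............
[... 263 characters left out ...]
.............................
............................................................
............................................................
............................................................
............................................................
............................................................
............................................................
............................................................
............................................................
............................................................
............................................................
............................................................
```

Handle base at (378,179) matches the prediction (379.5,181). Inserting.

Emit:
jog_arm:
  turn:
    - [0,0,0]
    - [0,0,0]
    - [0,0,0]
    - [0,0,0]
  delta_pos:
    - [-0.008,0,0]
    - [-0.008,0,0]
    - [-0.008,0,0]
    - [0,0,0]
  gripper: [0,0,0,0]

```text
time: 33.05
tool_pos: [0.6023, -0.3218, 0.2147]
tcp_rot: [-1.506, -0.981, -1.507]
wrist_force: [-0.2, -0.0, -0.9]
width: 0.266
grip_force: 79.0
```

Emit:
jog_arm:
  turn:
    - [0,0,0]
    - [0,0,0]
    - [0,0,0]
    - [0,0,0]
    - [0,0,0]
  delta_pos:
    - [-0.01,0,0]
    - [-0.01,0,0]
    - [-0.01,0,0]
    - [-0.005,0,0]
    - [0,0,0]
  gripper: [0,0,0,0,0]

```text
time: 33.47
tool_pos: [0.6023, -0.3217, 0.1797]
tcp_rot: [-1.505, -0.98, -1.508]
wrist_force: [0.5, 0.1, -0.9]
width: 0.267
grip_force: 79.0
```

Emit:
jog_arm:
  turn:
    - [0,0,0]
    - [0,0,0]
    - [0,0,0]
    - [0,0,0]
  delta_pos:
    - [-0.006,0,0]
    - [-0.005,0,0]
    - [0,0,0]
    - [0,0,0]
  gripper: [0,0,0,0]

```text
time: 33.8
tool_pos: [0.6027, -0.3222, 0.1708]
tcp_rot: [-1.505, -0.984, -1.509]
wrist_force: [0.8, 0.3, -1.2]
width: 0.266
grip_force: 79.0
```

Emit:
jog_arm:
  turn:
    - [0,0,0]
    - [0,0,0]
    - [0,0,0]
    - [0,0,0]
    - [0,0,0]
    - [0,0,0]
    - [0,0,0]
    - [0,0,0]
    - [0,0,0]
    - [0,0,0]
    - [0,0,0]
  delta_pos:
    - [-0.001,0,0]
    - [0,0,0]
    - [0,0,0]
    - [0,0,0]
    - [0,0,0]
    - [0,0,0]
    - [0,0,-0.02]
    - [0,0,-0.03]
    - [0,0,-0.03]
    - [0,0,-0.03]
    - [0,0,0]
  gripper: [0,0,0.042,0.042,0.042,0.042,0.042,0.042,0.042,0.042,0.042]

```text
time: 34.72
tool_pos: [0.5563, -0.4279, 0.1701]
tcp_rot: [-1.51, -0.984, -1.513]
wrist_force: [-0.1, -0.4, -0.1]
width: 0.492
grip_force: 0.0
```

Emit:
jog_arm:
  turn:
    - [0,0,0]
    - [0,0,0]
    - [0,0,0]
    - [0,0,0]
    - [0,0,0]
    - [0,0,0]
    - [0,0,0]
  delta_pos:
    - [0.03,0,-0.02]
    - [0.03,0,-0.02]
    - [0.03,0,-0.02]
    - [0.03,0,0]
    - [0,0,0]
    - [0,0,0]
    - [0,0,0]
  gripper: [0.042,0.042,0.042,0.042,0.042,0.042,0.042]

```text
time: 35.3
tool_pos: [0.5343, -0.4775, 0.2894]
tcp_rot: [-1.506, -0.984, -1.508]
wrist_force: [0.2, -0.5, -0.9]
width: 0.486
grip_force: 0.0
```

```bash
python3 -c "
from h import *
T=cam('top');S=cam('side')
t=vision.read_camera('top');sd=vision.read_camera('side');cv2.imwrite('pics/t12.png',t[:,:,::-1]);cv2.imwrite('pics/s12.png',sd[:,:,::-1])
B=[.585,-.3603]
for z in (.218,.118): print(z,proj(T,B+[z]),proj(S,B+[z]))
f=lambda im,r:print('\n'.join(''.join('#' if v else '.' for v in q) for q in cv2.inRange(cv2.cvtColor(im,cv2.COLOR_RGB2HSV),(100,100,40),(130,255,255))[r[0]:r[1],r[2]:r[3]]),'\n')
f(t,(165,220,355,400));f(sd,(185,270,225,285))
g=sd.max(2)[205:270,185:225];print('\n'.join(''.join('#' if v<60 else '.' for v in r) for r in g))
g=t.max(2)[215:250,355:395];print('\n'.join(''.join('#' if v<60 else '.' for v in r) for r in g))
"
```

```text
0.218 (np.float64(382.61675669328025), np.float64(179.12749196388964)) (np.float64(272.7120763678409), np.float64(202.83591827206334))
0.118 (np.float64(370.35185666503946), np.float64(186.49833802331085)) (np.float64(271.09441322374164), np.float64(245.52829597476997))
.............................................
.............................................
.............................................
.............................................
.............................................
.............................................
.............................................
.............................................
.............................................
.............................................
.............................................
.............................................
.............................................
.............................................
.............................................
.............................................
.............................................
...............................#####.........
.
[... 10289 characters left out ...]
.#.
.....................................##.
...........##.........................##
..........##################.........###
.........###################........####
........#####################.......####
........######################......####
........######################......####
........######################......####
.........####################.......####
..........###################...........
..........##################............
........................................
........................................
........................................
........................................
........................................
........................................
```

```bash
python3 -c "
from h import *
T=cam('top');S=cam('side')
def tri(a,b):
    A=[];B=[]
    for C,p in ((T,a),(S,b)):
        o=ray(C,*p,0);c=-C[3].T@C[4];d=(o-c)/np.linalg.norm(o-c);P=np.eye(3)-np.outer(d,d);A.append(P);B.append(P@c)
    X=np.linalg.lstsq(np.vstack(A),np.hstack(B),rcond=None)[0];return X,proj(T,X),proj(S,X)
for n,a,b,m in (('black',(378,239.5),(200,234),(.4743,-.3465)),('blue',(387.5,185.5),(266,215),(.585,-.3603))):
    X=tri(a,b);print(n,X, 'lean offset',X[0][:2]-m)
    print('neck side: for z',[(z,proj(S,[m[0]+(X[0][0]-m[0])*k,m[1]+(X[0][1]-m[1])*k,z])) for z,k in ((.1,.45),(.118,.5))])
"
```

```text
black (array([ 0.4683, -0.3584,  0.1795]), (np.float64(377.99753738113816), np.float64(239.09083233745986)), (np.float64(199.47305592226155), np.float64(234.11539797803587))) lean offset [-0.006  -0.0119]
neck side: for z [(0.1, (np.float64(205.61689163662655), np.float64(262.4178442069382))), (0.118, (np.float64(204.50440796996872), np.float64(256.00817135922875)))]
blue (array([ 0.5725, -0.3724,  0.2073]), (np.float64(387.38746508127986), np.float64(186.2839098945095)), (np.float64(267.0104498613281), np.float64(214.75584305835537))) lean offset [-0.0125 -0.0121]
neck side: for z [(0.1, (np.float64(268.64432531635737), np.float64(255.34736836569948))), (0.118, (np.float64(268.61035213974066), np.float64(248.94045172002882)))]
```

Triangulated handle ends (black z≈0.18, blue z≈0.207) show both screwdrivers fully down, leaning under 0.1 rad. The arm is clear of everything, so I'm handing in.

```bash
python3 -c "
from workcell import ticket
print(ticket.finish_job())"
```

```text
the job is handed in; nothing more can be done
None
```

The job is handed in at about 35 s: both screwdrivers stand blade down in their matching tubes and the marker is in the wide tube, by my final camera measurements. The hand-in returned no verdict.

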